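Unclamp the upper bamboo tier, swing it home over the lower one, clamp it

TASK

The upper bamboo tier of the stand has been left swung out over the washbasin, in the way of the tap. Loosen the lever screw in its collar, swing the tier round until it stands square over the lower tier, and then tighten the lever screw again until it grips firmly, without forcing it. The jar and the hair clip must stay on the upper tier, the jar upright, and everything else stays where it is.

Things in the scene. Friction and masses are not known exactly. Their poses are not given: they have to be found in the camera images.
- stand: Two-tier swivel organiser, fixed on the counter. Origin: on the counter, on the axis of its upright steel post (its top 228 mm above the counter), z up. The lower tier, a bamboo tray 264 mm long and 150 mm wide, runs from the post along the stand's +y: y from 36 to 300 mm, x from -75 to 75, floor 22 mm and rim 46 mm above the counter.
- post: The stand's upright steel post, round, 32 mm in diameter, same frame as the stand. Two upright grooves, 11 mm wide and 4 mm deep, take the end of the set screw: one on its -y side, for the tier standing square, and one for the tier swung out. Between them the post is plain round, and a screw tightened there meets it early and does not hold.
- tier: Upper bamboo tier in one piece with its steel hub collar (58 mm diameter, 44 mm tall). Origin: on the post axis at the collar's underside, 146 mm above the counter; z up, y along the tray away from the post. Tray: y 36 to 300 mm, x -75 to 75, rims 8 mm thick; underside 4, floor 14, rim top 42 mm above this origin. Square when its axes lie along the stand's. It only turns about the post.
- tier_end (a point): Middle of the upper tier's outer end, 300 mm from the post axis, at rim height (188 mm above the counter). The tier starts 0.95 rad from square, swung out clockwise seen from above. There is no stop at the square position. Screw backed out: it turns with about 0.6 N m of friction and stays where it is left; screw in a groove: it is held, with about 12 mm of play here.
- stand_end (a point): Middle of the lower tier's outer end, 300 mm from the post axis, at the height of its rim (46 mm).
- screw_axis (a point): Centre of the lever's hub (20 mm in diameter, 16 mm long) on the level axis of the set screw, which goes radially through the collar on the side away from the tray: 47 mm from the post axis along the tier's -y, 24 mm above the tier's origin (170 mm above the counter).
- lever (a joint): Turn of the set screw and its lever (rad). 0 = lever straight up; positive = loosening (anticlockwise facing the lever from outside), lever leaning to the tier's -x; negative = tightening, leaning to its +x. Range -1.35 to 1.1. Starts near -0.6, tight; clear of the grooves above 0.7. In a groove it begins to grip between -0.3 and -0.55, to be felt; off a groove it is stopped at about 0.6.
- lever_end (a point): End of the black lever, 73 mm from the screw axis: a straight round bar 13 mm thick with a 16 mm ball end, its centre line 48 mm from the post axis. It swings in an upright plane square to the tier's y and stays where it is left.
- screw: Dog point of the set screw, a 10 mm steel pin inside the collar; origin at the middle of its flat end. Steep thread: 4 mm per rad. Turning it free takes 0.22 N m (4 N pushed square on the lever 55 mm from its axis); a firm grip on the groove's floor takes 0.35 to 0.5 N m (6.5 to 9 N there), about 0.3 rad past first touch; over 0.6 N m (11 N) it is forced.
- jar: Closed swab jar of clear glass with a steel lid, 60 mm in diameter, 77 mm tall, loose on the upper tier near its outer end. Origin: centre of its underside, z up.
- clip: Black hair clip, 92 mm long, 24 mm wide, 17 mm tall, loose on the upper tier nearer the post. Origin under its middle.
- cup: White ceramic cup, 76 mm in diameter, 85 mm tall, on the lower tier. Origin: centre of its underside.
- brush: White plastic nail brush with a bow handle, 85 x 36 mm, 47 mm tall, on the lower tier. Origin under its middle.
- nailfile: Steel nail file with a black handle, 155 mm long, on the lower tier. Origin under its middle.
- pump: White ceramic soap dispenser, 68 mm in diameter, 169 mm tall, on the counter. Origin: centre of its underside.
- tumbler: Clear tumbler with two toothbrushes, 76 mm in diameter, 205 mm tall with the brushes, on the counter. Origin: centre of its underside.
There are look-alikes about, which are no part of the job. Leave any yellow look-alike of the clip alone. What is shaped like the jar but purple is not meant.

How it is judged:
By the outcome, as a careful person would: the job done as asked, in the order asked, and still so for the second after the job is handed in, with the robot touching nothing.
It also fails if it takes over 61 s, if anything falls off the work surface, if the arm or the gripper's body presses on something with over 40 N, if the wrist force passes 120 N, or if a joint passes its speed limit or range.

ROBOT

A 6-joint arm with a two-finger parallel gripper is mounted at the origin on the work surface. World frame = base frame: x ahead of the robot, y to its left, z up, the work surface at z = 0. Lengths are in m, angles in degrees, forces in N, time in s.
With the tool pointing down it reaches from about 0.3 to 0.75 m from the base axis. Payload 8.5 kg.
Tool frame: the origin (TCP) lies midway between the tips of the shut fingers; the grasp point (between the pads) lies 19 mm behind it; y points along the fingers, x is the direction in which the jaws open and shut, and the axes are right-handed (so a half turn about y gives the same grasp; the last joint's range is limited). The gripper opens to 85 mm and grips with 20 to 120 N. Pads are 22 mm wide; open, the fingers measure 114 mm over their backs; the gripper's body (76 mm by 85 mm) begins 54 mm behind the grasp point. The pads swing forward as they close: fully open they stand 13 mm farther back than shut.
Start: joints at [61.461, 21.807, 74.336, -0, 83.858, -12.336], TCP at [0.153, 0.528, 0.231] pointing down, gripper open.
Joint ranges: [-178.18, 178.18], [-50.72, 133.34], [12.68, 142.11], [-81.47, 261.47], [9.98, 163.14], [-165.26, 165.26]. Speed limits (degrees/s): [136.94, 136.94, 180, 180, 180, 180].

INTERFACE

Orientations are given as a 3x3 rotation matrix whose columns are the frame's x, y, z axes.
In Python, from rig import env gives the robot as it stands.
- The arm moves only by the tool carry_out, never from a script. Its argument "plan" is a list of rows, each a list of 3 entries, a list of its own where there are three numbers: the shift along the tool's x, y, z in m, then the turn, a rotation vector about the tool's x, y, z in degrees, then the finger opening in m, from 0 to 0.0854. In form: [[[dx, dy, dz], [ax, ay, az], jaw], ...]. A call has 1 to 8 rows; each row shifts and turns the commanded pose from where the row before left it, along the tool's axes as they then stand; what a row does not reach is not made up. A row lasts 1/8 s, in which the tool goes at most 62.5 mm and 10.7 degrees, less where a joint would pass 70% of its speed; a pose out of reach is approached as far as the arm can. A call is refused whole if a number of a shift passes 0.0625 or a number of a turn 10.7, either way. A call with a gripper value outside its range is refused whole. The fingers move at their own pace and stop on an object; "force" is the grip in N (left out, the last holds). Time passes only in rows, so rows that do not move let the fingers close. It gives the time, the measured TCP pose, the force and the opening at its end, in the units of the state.
- env.observe(): the state, without advancing time (a new reading comes with each control period).
- env.get_image(name): name is "scene" or "top" or "wrist"; returns a dict with "image" (384x512x3 uint8, red, green, blue), "vfov" (degrees; the focal length in pixels is half the picture's height over the tangent of half this angle, whatever the lens; pixels are square), "cx", "cy" (the principal point, pixels), "rvec" (rotation vector, rad) and "tvec" (3), from world to camera coordinates, as OpenCV has them; the wrist camera has in their place "tool_from_camera" (4x4, takes a point from camera to tool coordinates, whose origin is the TCP and whose axes are the tool frame's). Camera axes: x right, y down, z forward; pixel columns grow to the right and rows downward; lengths in m; the calibration is good to about 2 mm. A picture is of the moment at which its call begins: read the wrist's pose just before it. There is no depth.
- env.close_job(): hands the job in, once; it reports no verdict.
Trained networks look in a picture, given as the dict that the camera call returned (one of the last four; its "shot" number tells which), for a name from the list of things; names that differ only in an ending like _2 or _b are one class to them, and where a whole thing is asked for, a point or a joint stands for the part that bears it (a point fixed in the world has none). Each returns a list of dicts, best first, with "conf" (0 to 1); they miss things now and then, are a little off and sometimes report something else, mostly with a low value. They report only what shows in the picture. A call takes as long as a camera call. They do not tell look-alikes from the thing itself.
- env.outline_of(target, picture): "mask" (384x512 bool, what is visible of it) and "pixel" ([row, column] in pixels, amid what is visible of it).
The state is a dict: "time_s": time; "q": joint angles; "qvel": joint speeds; "joint_efforts": joint torques, N m; "position": TCP position; "tool_rot": TCP orientation; "ft_force": force on the tool from outside, world axes, zero at the start; "wrist_torque": the same for the moment, N m; "grip_width": finger opening in m.
Only numpy, scipy, OpenCV 4.12 (cv2) and the standard library are available. Lean on these libraries where they do the work, as an engineer would, in place of code of your own. Each camera call takes 0.05 s, during which the arm holds its last target.

## Working session

There is one attempt and no reset: what is moved stays moved. The work goes in short steps, Python scripts to look and compute and a tool call to move; the robot and the scene stay as the last step left them, time stands still between calls to the robot, and variables do not carry over. Pictures are saved under pics/ and viewed, and the job is handed in when it is done.

Besides the shell and the picture viewer there is one more tool, called after "Call:" as name(argument=value, ...), one argument or row to a line, values as JSON. carry_out: Moves the arm, as the interface text tells. Its arguments: {"type":"object","properties":{"plan":{"type":"array","items":{"type":"array"}},"force":{"type":"number"}},"required":["plan"]}

```bash
ls; mkdir -p pics; cat > h.py <<'E'
import numpy as np, cv2
from rig import env
def K(p):
    h=p["image"].shape[0]; f=h/2/np.tan(np.radians(p["vfov"])/2)
    return np.array([[f,0,p["cx"]],[0,f,p["cy"]],[0,0,1.]])
def cam(p,s=None):
    # returns R,t world->cam
    if "rvec" in p and p["rvec"] is not None:
        return cv2.Rodrigues(np.array(p["rvec"],float))[0],np.array(p["tvec"],float).ravel()
    T=np.eye(4);T[:3,:3]=s["tool_rot"];T[:3,3]=s["position"]
    W=np.linalg.inv(T@np.array(p["tool_from_camera"]));return W[:3,:3],W[:3,3]
def proj(p,X,s=None):
    R,t=cam(p,s);c=R@np.array(X,float)+t;u=K(p)@c;return u[:2]/u[2]
def ray(p,uv,s=None):
    R,t=cam(p,s);d=R.T@np.linalg.inv(K(p))@np.array([uv[0],uv[1],1.]);return -R.T@t,d/np.linalg.norm(d)
def atz(p,uv,z,s=None):
    o,d=ray(p,uv,s);return o+d*(z-o[2])/d[2]
def tri(rays):
    A=np.zeros((3,3));b=np.zeros(3)
    for o,d in rays:
        P=np.eye(3)-np.outer(d,d);A+=P;b+=P@o
    X=np.linalg.solve(A,b);return X,[np.linalg.norm((np.eye(3)-np.outer(d,d))@(X-o)) for o,d in rays]
def shot(n,name):
    s=env.observe();p=env.get_image(n);cv2.imwrite("pics/"+name+".png",cv2.resize(p["image"][:,:,::-1],(768,576),interpolation=cv2.INTER_CUBIC));return s,p
def crop(p,name,c,r,w,k):
    im=p["image"][max(0,r-w):r+w,max(0,c-w):c+w,::-1];cv2.imwrite("pics/"+name+".png",cv2.resize(im,None,fx=k,fy=k,interpolation=cv2.INTER_CUBIC))
E
python3 - <<'E'
from h import *
s,p1=shot("scene","s0");_,p2=shot("top","t0");s3,p3=shot("wrist","w0")
for n,p in(("scene",p1),("top",p2),("wrist",p3)):
    if n!="wrist":
        R,t=cam(p);print(n,p["vfov"],-R.T@t)
    for k in ["stand","post","tier","lever","jar","clip","cup","pump","tumbler","brush","nailfile"]:
        print(n,k,[(np.round(o["pixel"]).tolist(),round(o["conf"],2),int(o["mask"].sum())) for o in env.outline_of(k,p)])
print(s3)
E
```

```text
pics
scene 44.38259327622883 [1.13072812 0.57572477 1.20084291]
scene stand [([228.0, 330.0], 0.92, 2281)]
scene post [([147.0, 291.0], 0.44, 170)]
scene tier [([201.0, 282.0], 0.92, 4086)]
scene lever [([134.0, 283.0], 0.55, 58), ([197.0, 286.0], 0.33, 4314)]
scene jar [([219.0, 269.0], 0.7, 684)]
scene clip [([191.0, 283.0], 0.71, 252), ([204.0, 236.0], 0.71, 159)]
scene cup [([232.0, 343.0], 0.82, 825), ([196.0, 284.0], 0.63, 4347)]
scene pump [([160.0, 213.0], 0.86, 714)]
scene tumbler [([123.0, 217.0], 0.71, 687), ([198.0, 285.0], 0.31, 4163)]
scene brush [([212.0, 315.0], 0.49, 239)]
scene nailfile [([202.0, 326.0], 0.53, 166)]
top 48.3022715237056 [ 0.47166384 -0.05471243  1.20307575]
top stand [([267.0, 211.0], 0.84, 3902), ([244.0, 416.0], 0.7, 1003)]
top post [([256.0, 281.0], 0.49, 195)]
top tier [([207.0, 244.0], 0.8, 6419)]
top lever [([270.0, 298.0], 0.67, 155)]
top jar [([139.0, 306.0], 0.75, 458), ([171.0, 219.0], 0.61, 619), ([206.0, 247.0], 0.3, 6203)]
top clip [([212.0, 243.0], 0.74, 332), ([200.0, 304.0], 0.69, 300)]
top cup [([252.0, 181.0], 0.57, 735)]
top pump 
[... 481 characters left out ...]
08371676e-04,
        8.38575357e+01, -1.23356670e+01]), 'qvel': array([ 0.03138321, -0.09062926, -0.16947641,  0.04298442,  0.10609962,
        0.03610525]), 'joint_efforts': array([ 4.13704242e-03, -4.49222875e+01, -2.31653649e+01, -1.51913919e-04,
        3.68454275e-03, -2.25211585e-05]), 'position': array([0.15335634, 0.52792779, 0.23075438]), 'tool_rot': array([[ 2.79043763e-01, -6.29341539e-04, -9.60278179e-01],
       [ 9.60277500e-01, -1.17569432e-03,  2.79044336e-01],
       [-1.30460780e-03, -9.99999111e-01,  2.76272351e-04]]), 'ft_force': array([-0.32687612,  0.81334524, -0.47927236]), 'wrist_torque': array([0.01347496, 0.00035194, 0.02194834]), 'grip_width': 0.08526407817184693}
```

View pics/s0.png

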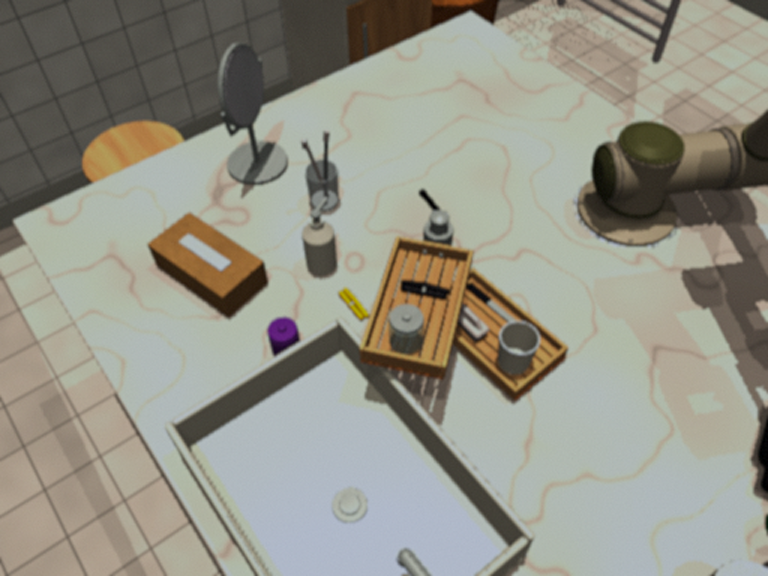

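View pics/t0.png

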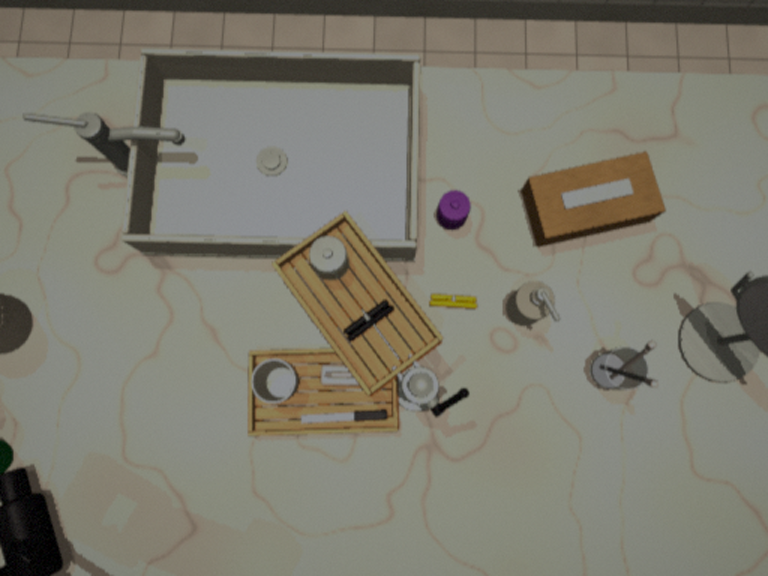

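View pics/w0.png

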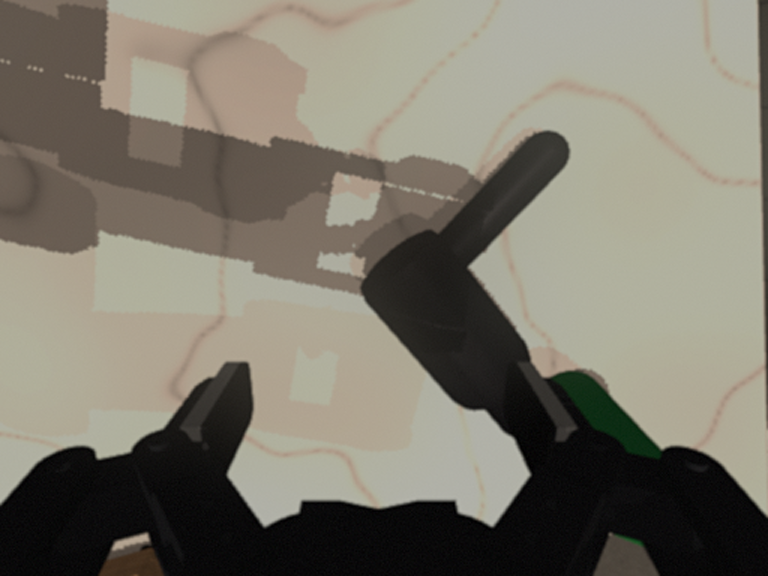

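Scene (768 px): the glass jar is at (405,325) and the black clip at (425,290), both on the upper tier. The purple jar (284,333) and the yellow clip (352,303) are on the counter and are not meant. The lever leans out at (430,200), and the top view shows it at (450,400). There is only one stand. Next I measure the post axis and directions.

```bash
cat > m.py <<'E'
from h import *
E
python3 - <<'E'
from h import *
s,p1=shot("scene","s1");_,p2=shot("top","t1")
crop(p1,"sc1",285,190,95,6 if 0 else 4)
crop(p2,"tc1",250,225,95,4)
# lower-tier rim corners in top at z=.046 ; (768px /1.5)
for uv in [(249,350),(249,435),(399,433)]:
    print("low",atz(p2,np.array(uv)/1.5,.046))
for uv in [(347,215),(276,265),(441,341),(372,394)]:
    print("up",atz(p2,np.array(uv)/1.5,.188))
print("posttop",atz(p2,np.array((421,384))/1.5,.228))
print("posttop sc",atz(p1,np.array((439,216))/1.5,.228))
for uv in [(401,240),(473,250),(362,360),(445,373)]:
    print("up sc",atz(p1,np.array(uv)/1.5,.188))
print("base",proj(p2,[0,0,0])*1.5)
E
```

```text
low [0.55859898 0.20365065 0.046     ]
low [0.41012539 0.19387929 0.046     ]
low [ 0.41983422 -0.06894705  0.046     ]
up [0.77241492 0.02592482 0.188     ]
up [0.68577508 0.13738393 0.188     ]
up [ 0.56949835 -0.13038868  0.188     ]
up [ 0.48433915 -0.02383835  0.188     ]
posttop [ 0.5003862  -0.09808365  0.228     ]
posttop sc [ 0.50609505 -0.0939984   0.228     ]
up sc [ 0.57746567 -0.11794817  0.188     ]
up sc [ 0.48581389 -0.01560225  0.188     ]
up sc [0.79330693 0.05207865 0.188     ]
up sc [0.69940929 0.15596774 0.188     ]
base [352.70705581 683.36109233]
```

View pics/sc1.png

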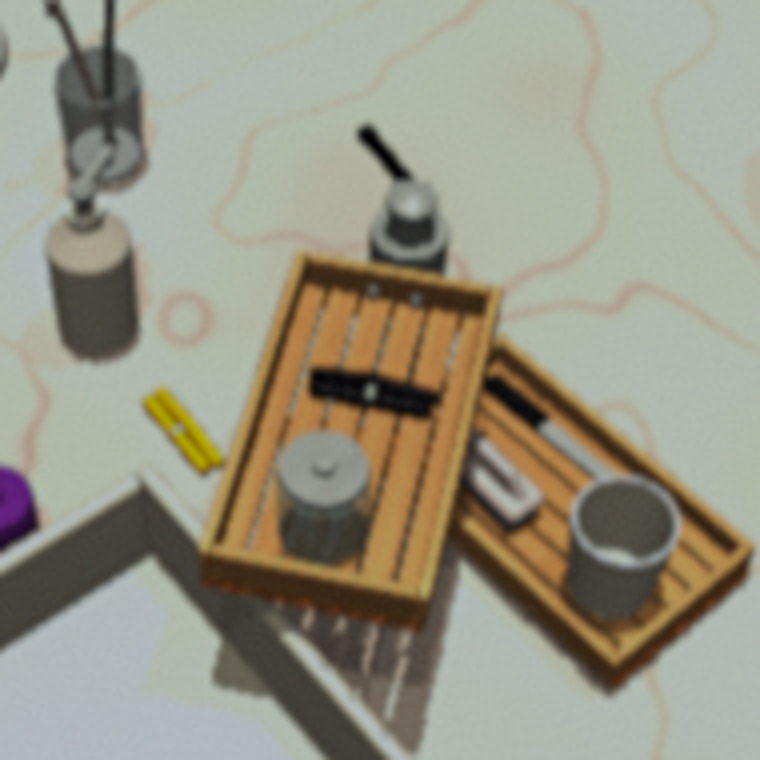

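View pics/tc1.png

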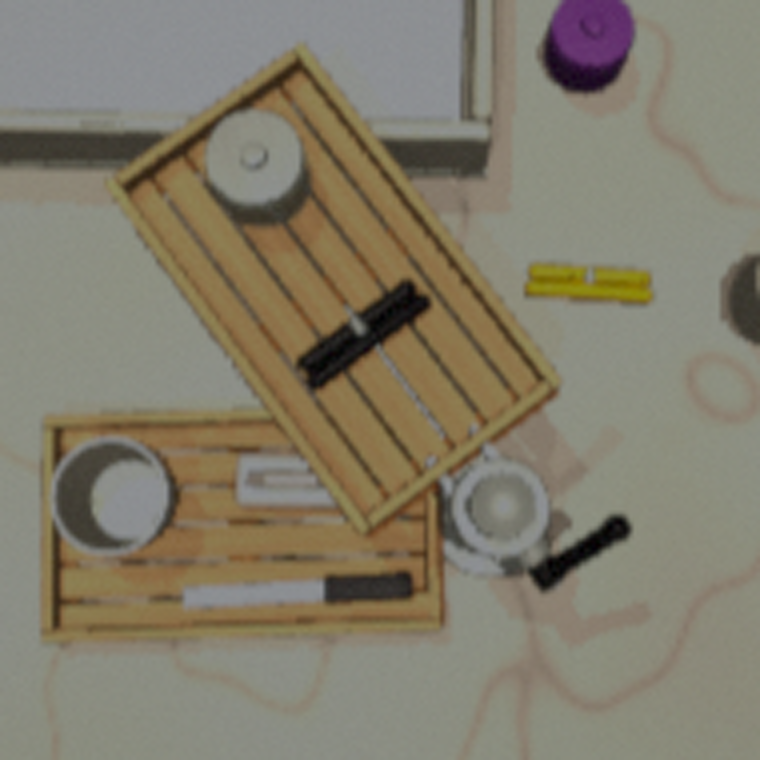

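```bash
cat > fit.py <<'E'
from h import *
from scipy.optimize import least_squares
_,p1=shot("scene","s2");_,p2=shot("top","t2")
T=lambda u:(np.array(u)/4+[155,130]); S=lambda u:(np.array(u)/4+[190,95])
obs=[]
for c,u in [((75,300),(300,45)),((-75,300),(110,182)),((75,36),(558,380)),((-75,36),(365,532))]: obs.append((p2,T(u),'u',c,188))
for c,u in [((75,300),(45,418)),((-75,300),(45,640)),((-75,36),(440,625))]: obs.append((p2,T(u),'l',c,46))
obs.append((p2,T((503,504)),'l',(0,0),228)); obs.append((p1,S((412,196)),'l',(0,0),228))
for c,u in [((75,36),(300,255)),((-75,36),(498,290)),((75,300),(203,553)),((-75,300),(425,600))]: obs.append((p1,S(u),'u',c,188))
for c,u in [((-75,300),(750,550)),((75,300),(612,657)),((-75,36),(500,345))]: obs.append((p1,S(u),'l',c,46))
def pt(v,k,c,z,dz=0):
    a=v[2]+(v[3] if k=='u' else 0)
    return np.array([v[0]+np.cos(a)*c[0]/1e3-np.sin(a)*c[1]/1e3,v[1]+np.sin(a)*c[0]/1e3+np.cos(a)*c[1]/1e3,z/1e3+dz])
f=lambda v:np.concatenate([proj(p,pt(v,k,c,z,v[4]))-u for p,u,k,c,z in obs])
r=least_squares(f,[.5,-.09,.03,-.95,0],loss='soft_l1')
print(r.x,np.degrees(r.x[2:4]));print(np.round(f(r.x).reshape(-1,2),1))
v=r.x
a=v[2]+v[3]
R=np.array([[np.cos(a),-np.sin(a),0],[np.sin(a),np.cos(a),0],[0,0,1]])
o=np.array([v[0],v[1],.146])
print("screw",o+R@[0,-.047,.024])
for L in(-.6,):
    le=o+R@[-.073*np.sin(L),-.048,.024+.073*np.cos(L)]
    print("lever_end",le,proj(p1,le)*1.5,proj(p2,le)*1.5)
E
python3 fit.py
```

```text
[ 0.50084428 -0.09937277  0.05572133 -0.95543026 -0.01012636] [  3.19259707 -54.74212172]
[[ 0.8 -0.6]
 [-1.2  0.6]
 [ 1.4  0.2]
 [-0.5  0.5]
 [ 0.3 -1. ]
 [-0.2  0.1]
 [ 0.5  0.6]
 [ 0.3 -0.1]
 [-0.3  0.5]
 [-1.  -0.4]
 [ 0.8  0.4]
 [-1.3  0.3]
 [ 0.7  0.8]
 [ 1.2 -0.4]
 [ 0.2  2.5]
 [-0.2 -2.5]]
screw [ 0.46403642 -0.12859916  0.17      ]
lever_end [ 0.48888475 -0.16150141  0.2302495 ] [423.44984853 190.90238825] [463.40048061 392.7894177 ]
```

```bash
cat > plan.py <<'E'
from h import *
from scipy.spatial.transform import Rotation as Ro
def steps(P,R,n,s=None):
    """n equal tool-frame rows from current to P,R (world)"""
    s=s or env.observe(); p=np.array(s["position"]);R0=np.array(s["tool_rot"])
    rv=Ro.from_matrix(R0.T@R).as_rotvec()
    out=[]
    for i in range(n):
        Ra=R0@Ro.from_rotvec(rv*i/n).as_matrix()
        d=Ra.T@((P-p)/n);out.append((np.round(d,4).tolist(),np.round(np.degrees(rv)/n,2).tolist()))
    return out
E
sed -i 's/,0\],loss/],loss/; s/v\[4\]/0/' fit.py; python3 fit.py
python3 - <<'E'
from h import *
_,p1=shot("scene","s3");_,p2=shot("top","t3")
T=lambda u:(np.array(u)/4+[155,130]); S=lambda u:(np.array(u)/4+[190,95])
print(tri([ray(p2,T((622,525))),ray(p1,S((366,131)))]))
print("jar top",tri([ray(p2,T((254,155))),ray(p1,S((324,466)))]))
print("post",tri([ray(p2,T((503,504))),ray(p1,S((412,194)))]))
s=env.get_image("wrist");print(s["tool_from_camera"],s["vfov"])
for n,uv in (("pump",(540,297)),("tumb",(610,368))): print(n,atz(p2,np.array(uv)/1.5,.17))
E
```

```text
[ 0.50180134 -0.09864935  0.05368588 -0.94977005] [  3.07597434 -54.41781555]
[[-0.2 -2.1]
 [-2.5 -0.3]
 [ 1.4 -0.7]
 [-0.9  0.2]
 [-0.7 -1.9]
 [-1.4 -0.3]
 [ 0.2  0.4]
 [ 0.2 -0.6]
 [-0.2 -1.6]
 [-1.1 -2.3]
 [ 1.1 -1.7]
 [-1.2 -1.2]
 [ 1.3 -0.9]
 [ 1.7 -1.8]
 [ 0.4  1.2]
 [-0.  -4.1]]
screw [ 0.46509966 -0.12800896  0.17      ]
lever_end [ 0.49006709 -0.16082093  0.2302495 ] [423.1966663  191.36832012] [462.94818922 391.97529798]
(array([ 0.48988079, -0.16490131,  0.22640833]), [np.float64(0.0007384102260392673), np.float64(0.0007384102260393381)])
jar top (array([0.69810395, 0.05051463, 0.22801011]), [np.float64(0.0001706443448336138), np.float64(0.0001706443448335093)])
post (array([ 0.50059891, -0.09856363,  0.22260565]), [np.float64(7.116866399580316e-05), np.float64(7.116866399576033e-05)])
[[ 9.99999949e-01  9.72718617e-05  3.05651177e-04 -1.65912487e-04]
 [-2.60974690e-04 -3.07275548e-01  9.51620549e-01 -1.42496815e-01]
 [ 1.86485035e-04 -9.51620580e-01 -3.07275507e-01  7.97499263e-02]
 [ 0.00000000e+00  0.00000000e+00  0.00000000e+00  1.00000000e+00]] 66.77993833757824
pump [ 0.6469475  -0.29241228  0.17      ]
tumb [ 0.53466273 -0.40227532  0.17      ]
```

Call:
carry_out(
  plan=[
    [[0,-0.05,0],[0,0,0],0.0],
    [[0,-0.05,0],[0,0,0],0.0],
    [[-0.003,0,-0.057],[0,6,0],0.0],
    [[-0.003,0,-0.057],[0,6,0],0.0],
    [[-0.003,0,-0.057],[0,6,0],0.0],
    [[-0.003,0,-0.057],[0,6,0],0.0],
    [[-0.003,0,-0.057],[0,6,0],0.0],
    [[-0.003,0,-0.057],[0,6,0],0.0],
  ],
)

```text
time_s: 3.25
position: [0.4335, 0.3372, 0.3311]
tool_rot: [[0.792, -0.0, -0.61], [0.61, -0.0, 0.792], [-0.0, -1.0, 0.0]]
ft_force: [0.8, 0.5, 0.3]
grip_width: -0.0001
```

```bash
python3 - <<'E'
from plan import *
a=np.radians(-51.4);R=np.array([[np.cos(a),0,-np.sin(a)],[np.sin(a),0,np.cos(a)],[0,-1,0]])
for r in steps(np.array([.485,-.16,.32]),R,10):print(r)
E
```

```text
([-0.0263, 0.0011, -0.0425], [0.0, 8.9, -0.0])
([-0.0194, 0.0011, -0.0461], [0.0, 8.9, -0.0])
([-0.012, 0.0011, -0.0485], [0.0, 8.9, -0.0])
([-0.0043, 0.0011, -0.0498], [0.0, 8.9, -0.0])
([0.0034, 0.0011, -0.0499], [0.0, 8.9, -0.0])
([0.0111, 0.0011, -0.0487], [0.0, 8.9, -0.0])
([0.0185, 0.0011, -0.0464], [0.0, 8.9, -0.0])
([0.0255, 0.0011, -0.043], [0.0, 8.9, -0.0])
([0.0318, 0.0011, -0.0386], [0.0, 8.9, -0.0])
([0.0374, 0.0011, -0.0332], [0.0, 8.9, -0.0])
```

Call:
carry_out(
  plan=[
    [[-0.026,0.001,-0.0425],[0,8.9,0],0.0],
    [[-0.019,0.001,-0.046],[0,8.9,0],0.0],
    [[-0.012,0.001,-0.0485],[0,8.9,0],0.0],
    [[-0.004,0.001,-0.05],[0,8.9,0],0.0],
    [[0.003,0.001,-0.05],[0,8.9,0],0.0],
    [[0.011,0.001,-0.049],[0,8.9,0],0.0],
    [[0.0185,0.001,-0.046],[0,8.9,0],0.0],
    [[0.0255,0.001,-0.043],[0,8.9,0],0.0],
  ],
)

```text
time_s: 4.25
position: [0.4751, -0.0603, 0.3234]
tool_rot: [[0.832, 0.0, 0.555], [-0.555, -0.0, 0.832], [0.0, -1.0, 0.0]]
ft_force: [1.2, 0.5, 0.8]
grip_width: 0.0001
```

Call:
carry_out(
  plan=[
    [[0.032,0,-0.0385],[0,8.9,0],0.0],
    [[0.037,0,-0.033],[0,8.9,0],0.0],
    [[0,0,0],[0,0,0],0.0],
  ],
)

```text
time_s: 4.62
position: [0.4859, -0.1605, 0.3226]
tool_rot: [[0.622, -0.001, 0.783], [-0.783, 0.0, 0.622], [-0.001, -1.0, -0.001]]
ft_force: [-0.7, 1.3, 0.5]
grip_width: -0.0001
```

```bash
python3 - <<'E'
from h import *
s,p=shot("wrist","w1");print(s["time_s"],s["position"],s["tool_rot"],s["ft_force"],s["joint_efforts"])
for k in["lever","lever_end","post","tier","screw_axis"]:
    print(k,[(np.round(o["pixel"]*1.5 if hasattr(o["pixel"],'dtype') else o["pixel"]).tolist(),round(o["conf"],2)) for o in env.outline_of(k,p)])
for n,X in dict(le=[.490,-.161,.2302],le2=[.490,-.165,.2264],screw=[.465,-.128,.17],post=[.5018,-.0986,.228]).items(): print(n,proj(p,X,s)*1.5)
E
```

```text
4.625 [ 0.48588941 -0.16051609  0.32257277] [[ 6.22492656e-01 -1.05203100e-03  7.82624934e-01]
 [-7.82625209e-01  2.13865182e-04  6.22493162e-01]
 [-8.22258331e-04 -9.99999424e-01 -6.90216479e-04]] [-0.74522237  1.32327662  0.48119862] [ -2.19706804 -38.68440628 -25.25875568  -0.20141272  -0.09814893
   0.30731237]
lever [([177.0, 232.0], 0.82)]
lever_end [([176.0, 233.0], 0.72)]
post [([123.0, 204.0], 0.84)]
tier [([52.0, 212.0], 0.89), ([178.0, 230.0], 0.36)]
screw_axis [([52.0, 210.0], 0.87)]
le [384.53384266 279.54388917]
le2 [389.872491   281.66238292]
screw [323.74885188 251.8070525 ]
post [307.39380429 192.69728626]
```

View pics/w1.png

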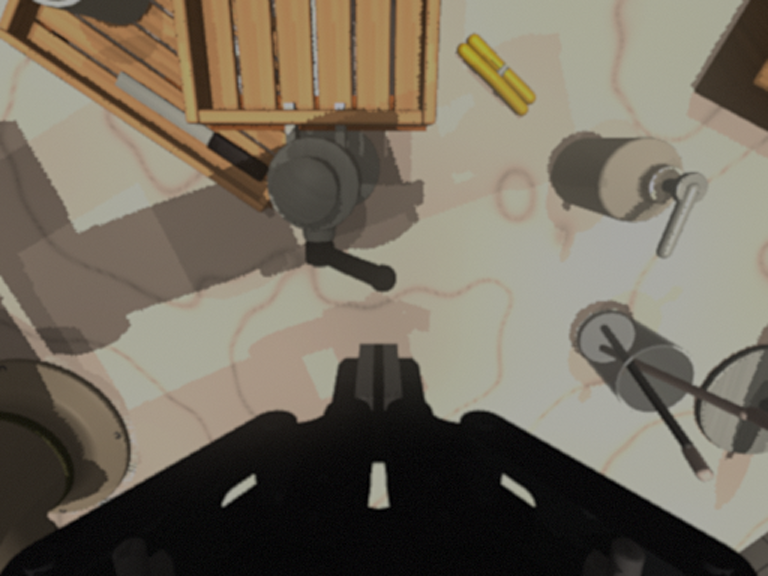

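The ball end of the lever is at (384,278), predicted at (384.5,279.5). The hub is at (318,250) and the post cap at (304,190), so the model agrees to about 2 mm with the nominal heights. Now I set the closed fingers down beside the lever on its +x side.

Call:
carry_out(
  plan=[
    [[0.037,0,0.003],[0,0,0],0.0],
    [[0,0.03,0],[0,0,0],0.0],
    [[0,0.044,0],[0,0,0],0.0],
    [[0,0.044,0],[0,0,0],0.0],
    [[0,0,0],[0,0,0],0.0],
    [[0,0,0],[0,0,0],0.0],
  ],
)

```text
time_s: 5.68
position: [0.5122, -0.1847, 0.2073]
tool_rot: [[0.627, 0.003, 0.779], [-0.779, -0.002, 0.627], [0.003, -1.0, 0.001]]
ft_force: [-0.6, -0.1, 0.4]
grip_width: 0.0002
```

```bash
cat > look.py <<'E'
import sys
from h import *
a=np.radians(float(sys.argv[2]) if len(sys.argv)>2 else -51.34)
s,p=shot("wrist",sys.argv[1])
X=np.array(s["position"])-[.5018,-.0986,.146]
x=np.array([np.cos(a),np.sin(a),0]);y=np.array([-np.sin(a),np.cos(a),0])
F=np.array(s["ft_force"])
print(round(s["time_s"],2),"tier xyz mm",np.round(1e3*np.array([X@x,X@y,X[2]]),1),"F tier",np.round([F@x,F@y,F[2]],2),"W",np.round(s["position"],4),"tau",np.round(s["wrist_torque"],2),"xdir",np.degrees(np.arctan2(s["tool_rot"][1][0],s["tool_rot"][0][0])))
E
python3 look.py w2
```

```text
5.67 tier xyz mm [ 73.7 -45.7  61.3] F tier [-0.33 -0.55  0.35] W [ 0.5122 -0.1847  0.2073] tau [-0.03 -0.01 -0.07] xdir -51.15995564075565
```

View pics/w2.png

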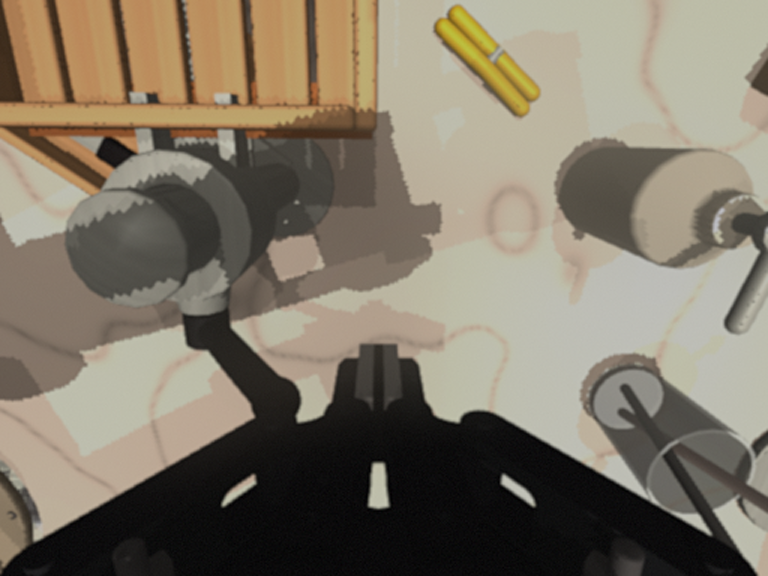

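Call:
carry_out(
  plan=[
    [[-0.004,0.002,-0.002],[0,0,0],0.0],
    [[-0.004,0,0],[0,0,0],0.0],
    [[-0.006,0,0],[0,0,0],0.0],
    [[-0.006,0,0],[0,0,0],0.0],
    [[-0.006,0,0],[0,0,0],0.0],
    [[-0.006,0,0],[0,0,0],0.0],
  ],
)

```text
time_s: 6.48
position: [0.4911, -0.1622, 0.2051]
tool_rot: [[0.626, 0.005, 0.78], [-0.78, -0.004, 0.626], [0.007, -1.0, 0.002]]
ft_force: [5.5, -8.4, 13.4]
grip_width: -0.0002
```

```bash
python3 look.py w3
```

```text
6.47 tier xyz mm [ 42.9 -48.1  59.1] F tier [ 9.99 -0.98 13.45] W [ 0.4911 -0.1622  0.2051] tau [-0.96 -0.72 -0.02] xdir -51.223270810300065
```

View pics/w3.png

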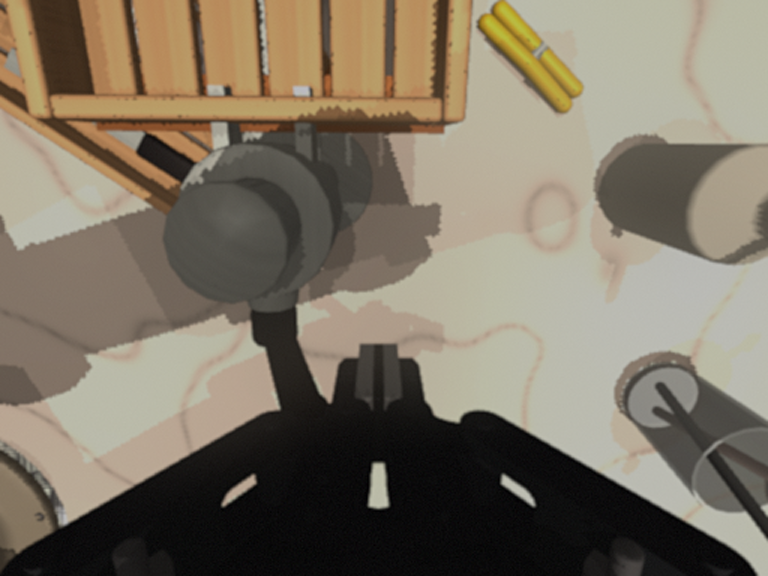

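The ball is pressing up under the finger knuckles (13 N upward). I raise the tool and go on pushing with the fingertips only.

Call:
carry_out(
  plan=[
    [[0.004,-0.008,0],[0,0,0],0.0],
    [[0,-0.01,0],[0,0,0],0.0],
    [[-0.006,0,0],[0,0,0],0.0],
    [[-0.006,0,0],[0,0,0],0.0],
    [[-0.006,0,0],[0,0,0],0.0],
  ],
)

```text
time_s: 7.15
position: [0.4808, -0.1499, 0.2215]
tool_rot: [[0.627, 0.001, 0.779], [-0.779, -0.0, 0.627], [0.001, -1.0, 0.0]]
ft_force: [2.0, -3.7, 3.9]
grip_width: -0.0002
```

```bash
python3 look.py w4
```

```text
7.15 tier xyz mm [ 26.9 -48.4  75.5] F tier [ 4.19 -0.76  3.93] W [ 0.4808 -0.1499  0.2215] tau [-0.4  -0.35 -0.08] xdir -51.20551482869338
```

View pics/w4.png

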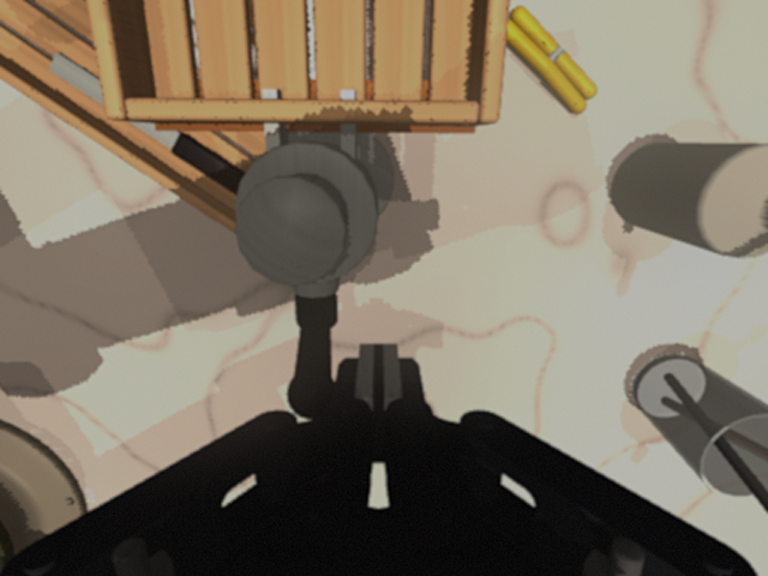

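Call:
carry_out(
  plan=[
    [[-0.007,0,0],[0,0,0],0.0],
    [[-0.007,0.003,0],[0,0,0],0.0],
    [[-0.007,0.004,0],[0,0,0],0.0],
    [[-0.007,0.005,0],[0,0,0],0.0],
    [[-0.007,0.005,0],[0,0,0],0.0],
    [[-0.006,0.002,0],[0,0,0],0.0],
    [[-0.005,0,0],[0,0,0],0.0],
  ],
)

```text
time_s: 8.07
position: [0.4521, -0.1142, 0.2019]
tool_rot: [[0.627, 0.0, 0.779], [-0.779, -0.001, 0.627], [0.001, -1.0, -0.0]]
ft_force: [3.0, -4.6, 1.1]
grip_width: 0.0004
```

```bash
python3 look.py w5
```

```text
8.07 tier xyz mm [-18.8 -48.6  55.9] F tier [ 5.47 -0.5   1.14] W [ 0.4521 -0.1142  0.2019] tau [-0.88 -0.78 -0.01] xdir -51.203427704401484
```

View pics/w5.png

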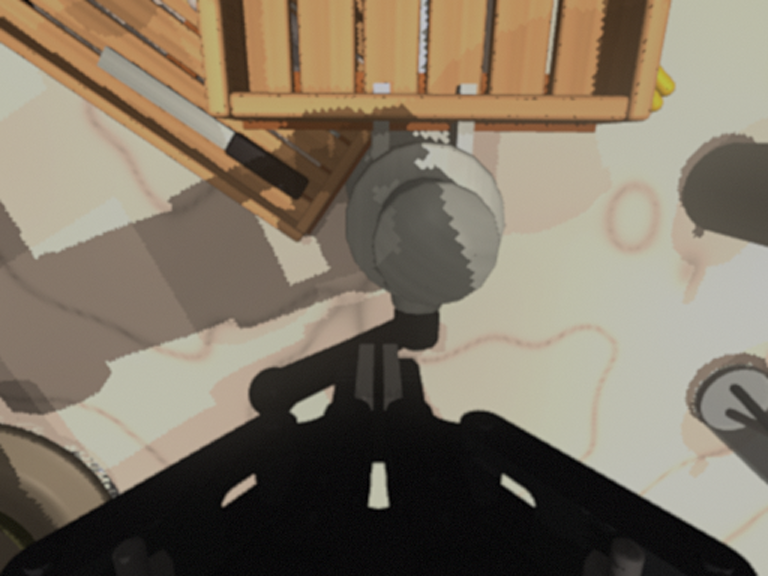

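```bash
cat > lev.py <<'E'
import sys
from h import *
def lev(p,s,uv,adeg):
    a=np.radians(adeg);x=np.array([np.cos(a),np.sin(a),0]);y=np.array([-np.sin(a),np.cos(a),0])
    O=np.array([.5018,-.0986,.17])-.048*y
    o,d=ray(p,np.array(uv)/1.5,s);t=((O-o)@y)/(d@y);X=o+t*d-O
    return X@x,X[2],np.arctan2(-(X@x),X[2]),np.hypot(X@x,X[2])
if __name__=="__main__":
    s=env.observe();p=env.get_image("wrist");print(lev(p,s,eval(sys.argv[1]),float(sys.argv[2])))
E
python3 lev.py "(273,391)" -51.34
```

```text
(np.float64(-0.05402634589469387), np.float64(0.05088881110710794), np.float64(0.8152947011543621), np.float64(0.07421938524824911))
```

Call:
carry_out(
  plan=[
    [[-0.005,0,0],[0,0,0],0.0],
    [[-0.003,0,0],[0,0,0],0.0],
    [[0,0,0],[0,0,0],0.0],
  ],
)

```text
time_s: 8.55
position: [0.447, -0.1078, 0.2022]
tool_rot: [[0.627, -0.0, 0.779], [-0.779, 0.0, 0.627], [-0.0, -1.0, -0.0]]
ft_force: [2.0, -3.7, 1.6]
grip_width: 0.0
```

```bash
python3 look.py w6
```

```text
8.55 tier xyz mm [-27.1 -48.5  56.2] F tier [ 4.15 -0.74  1.57] W [ 0.447  -0.1078  0.2022] tau [-0.49 -0.42 -0.  ] xdir -51.196053010953776
```

View pics/w6.png

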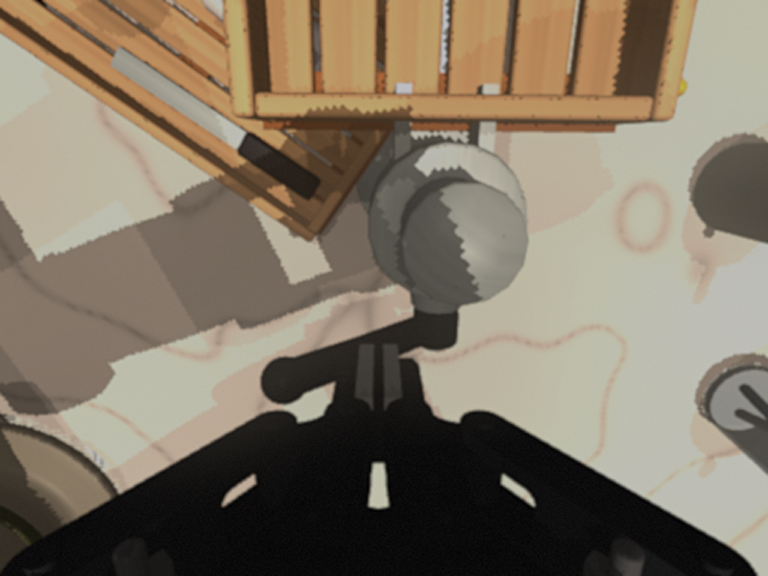

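```bash
python3 lev.py "(283,379)" -51.34; python3 - <<'E'
from plan import *
s=env.observe()
a=np.radians(-51.34);x=np.array([np.cos(a),np.sin(a),0]);y=np.array([-np.sin(a),np.cos(a),0]);O=np.array([.5018,-.0986,0])
# via: up to z .33, then to outside +x wall at (x=+110,y=205)
T=O+.110*x+.205*y;print("target",T,np.hypot(*T[:2]))
E
```

```text
(np.float64(-0.059999028086588004), np.float64(0.04363199339975771), np.float64(0.9420399764428882), np.float64(0.07418648272678573))
target [ 0.73059442 -0.05643232  0.        ] 0.7327706416003011
```

L is about 0.94, clear of the groove. I lift off and go round to the outer (+x) side wall of the tier.

Call:
carry_out(
  plan=[
    [[0.003,-0.045,0],[0,0,0],0.0],
    [[0,-0.05,0],[0,0,0],0.0],
    [[0.028,0,0.047],[0,0,0],0.0],
    [[0.028,0,0.047],[0,0,0],0.0],
    [[0.028,0,0.047],[0,0,0],0.0],
    [[0.028,0,0.047],[0,0,0],0.0],
    [[0.028,0,0.047],[0,0,0],0.0],
    [[0,0,0],[0,0,0],0.0],
  ],
)

```text
time_s: 9.65
position: [0.7221, -0.0712, 0.2919]
tool_rot: [[0.628, -0.007, 0.778], [-0.778, 0.003, 0.628], [-0.007, -1.0, -0.004]]
ft_force: [-0.1, 0.4, -0.7]
grip_width: -0.0
```

```bash
python3 look.py w7
```

```text
9.65 tier xyz mm [116.2 189.1 145.9] F tier [-0.36  0.19 -0.68] W [ 0.7221 -0.0712  0.2919] tau [-0.05  0.06 -0.02] xdir -51.09342173087484
```

View pics/w7.png

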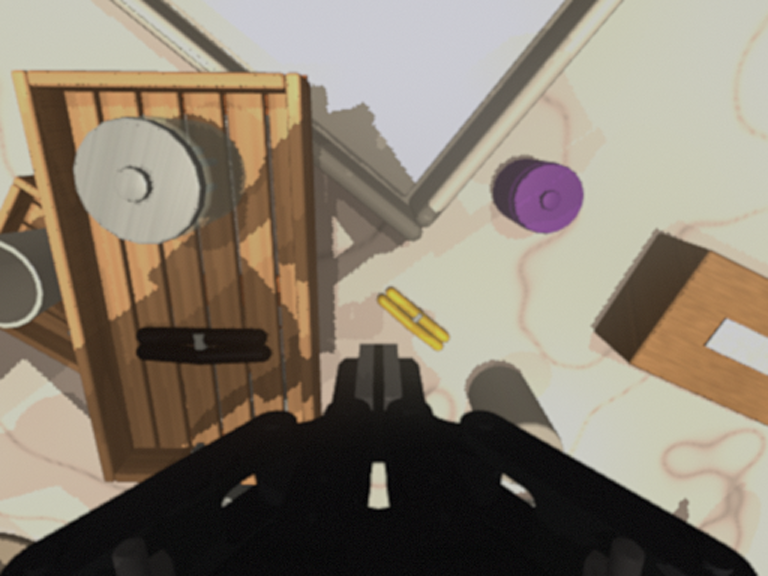

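Call:
carry_out(
  plan=[
    [[0,0.042,-0.013],[0,0,0],0.0],
    [[0,0.042,0],[0,0,0],0.0],
    [[0,0.04,0],[0,0,0],0.0],
    [[-0.008,0,0],[0,0,0],0.0],
    [[-0.012,0,0],[0,0,0],0.0],
    [[-0.005,0,0],[0,0,0],0.0],
    [[-0.003,0,0],[0,0,0],0.0],
    [[-0.003,0,0],[0,0,0],0.0],
  ],
)

```text
time_s: 10.7
position: [0.6914, -0.0566, 0.1746]
tool_rot: [[0.626, 0.004, 0.78], [-0.78, -0.001, 0.626], [0.004, -1.0, 0.002]]
ft_force: [4.9, -2.3, 2.4]
grip_width: -0.0003
```

```bash
python3 look.py w8
```

```text
10.7 tier xyz mm [ 85.6 174.3  28.6] F tier [4.85 2.39 2.37] W [ 0.6914 -0.0566  0.1746] tau [-0.28 -0.78 -0.11] xdir -51.21984490343222
```

View pics/w8.png

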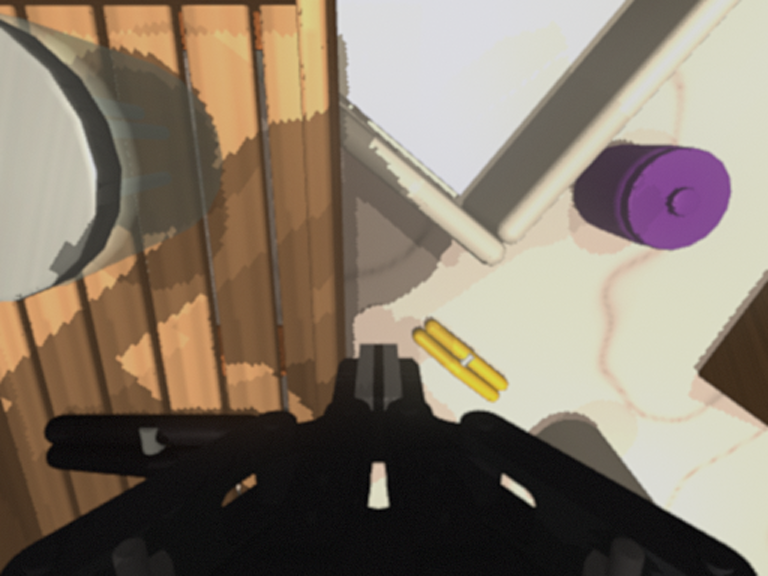

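Call:
carry_out(
  plan=[
    [[-0.0045,0.003,0.002],[0,-1.5,0],0.0],
    [[-0.0075,0.001,0.0035],[0,-2.5,0],0.0],
    [[-0.0092,0,0.0043],[0,-3,0],0.0],
    [[-0.0092,0,0.0043],[0,-3,0],0.0],
    [[-0.0092,0,0.0043],[0,-3,0],0.0],
    [[-0.0092,0,0.0043],[0,-3,0],0.0],
    [[-0.0092,0,0.0043],[0,-3,0],0.0],
    [[-0.0092,0,0.0043],[0,-3,0],0.0],
  ],
)

```text
time_s: 11.75
position: [0.6609, 0.0122, 0.1691]
tool_rot: [[0.875, 0.0, 0.485], [-0.485, 0.0, 0.875], [0.0, -1.0, 0.0]]
ft_force: [3.0, -2.5, 1.4]
grip_width: -0.0001
```

```bash
python3 look.py w9 -29; python3 -c "
from h import *
shot('top','t9')"
```

```text
11.75 tier xyz mm [ 85.5 174.1  23.1] F tier [ 3.79 -0.71  1.41] W [0.6609 0.0122 0.1691] tau [-0.22 -0.54  0.05] xdir -29.001317447567846
```

View pics/t9.png

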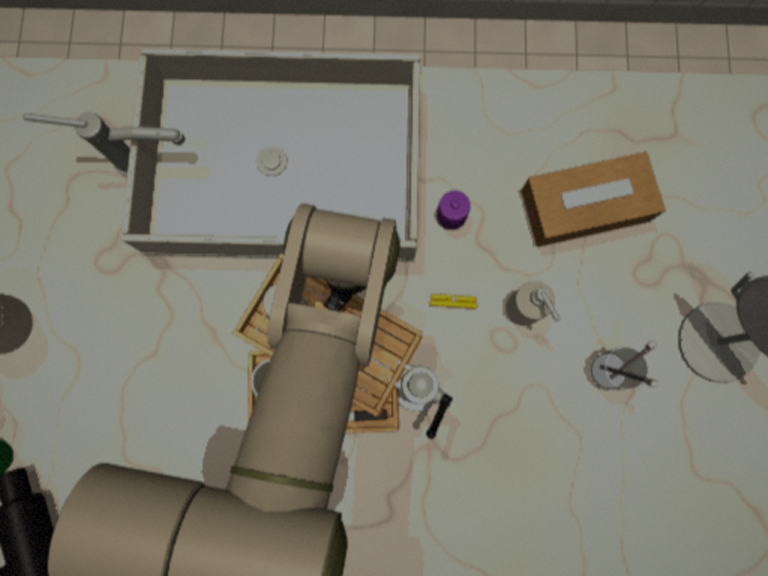

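View pics/w9.png

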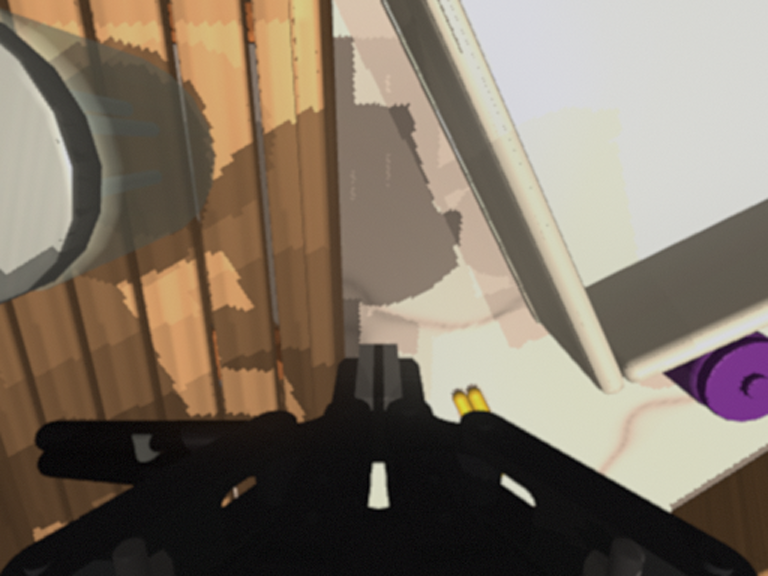

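Call:
carry_out(
  plan=[
    [[-0.0075,0,0.0035],[0,-2.5,0],0.0],
    [[-0.0092,0,0.0043],[0,-3,0],0.0],
    [[-0.0092,0,0.0043],[0,-3,0],0.0],
    [[-0.0092,0,0.0043],[0,-3,0],0.0],
    [[-0.0092,0,0.0043],[0,-3,0],0.0],
    [[-0.0092,0,0.0043],[0,-3,0],0.0],
    [[-0.0092,0,0.0043],[0,-3,0],0.0],
    [[-0.0092,0,0.0043],[0,-3,0],0.0],
  ],
)

```text
time_s: 12.85
position: [0.604, 0.0666, 0.1688]
tool_rot: [[0.995, -0.0, 0.096], [-0.096, 0.0, 0.995], [-0.0, -1.0, 0.0]]
ft_force: [3.1, -0.5, -1.8]
grip_width: -0.0004
```

Call:
carry_out(
  plan=[
    [[-0.0075,0,0.0035],[0,-2.5,0],0.0],
    [[-0.0045,0,0.002],[0,-1.5,0],0.0],
    [[0,0,0],[0,0,0],0.0],
  ],
)

```text
time_s: 13.22
position: [0.5922, 0.0729, 0.1692]
tool_rot: [[1.0, -0.001, 0.029], [-0.029, 0.0, 1.0], [-0.001, -1.0, 0.0]]
ft_force: [-1.0, -0.3, 0.3]
grip_width: -0.0002
```

```bash
python3 look.py w10 -1.5; python3 -c "
from h import *
shot('scene','s10')"
```

```text
13.22 tier xyz mm [ 85.9 173.8  23.2] F tier [-0.95 -0.3   0.3 ] W [0.5922 0.0729 0.1692] tau [-0.04 -0.02  0.01] xdir -1.678854874117916
```

View pics/s10.png

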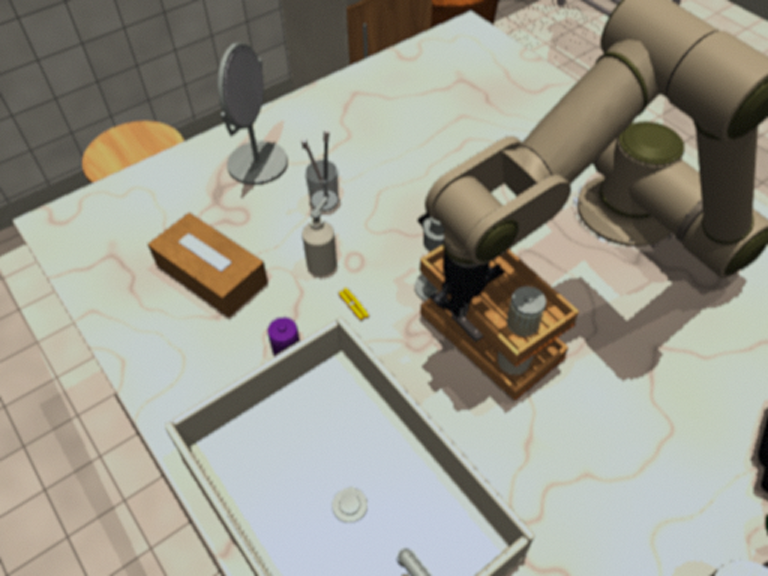

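View pics/w10.png

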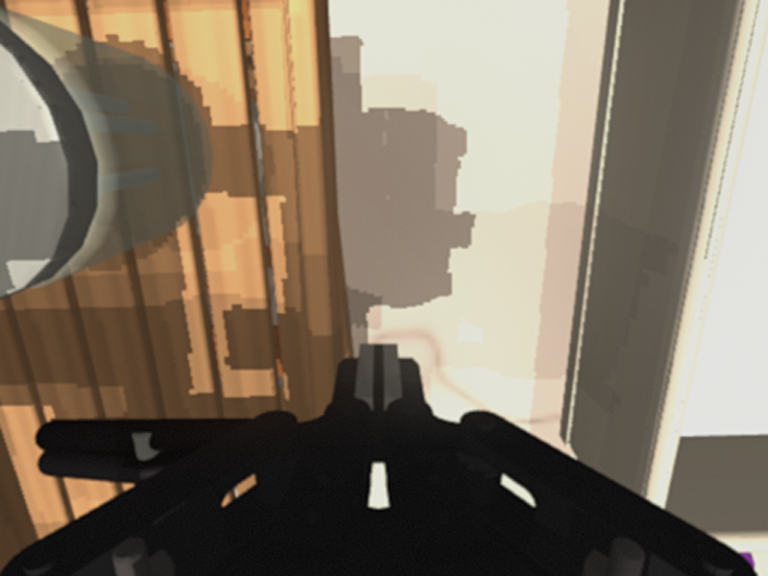

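Call:
carry_out(
  plan=[
    [[0.008,-0.02,0],[0,0,0],0.0],
    [[0,-0.06,0],[0,0,0],0.0],
    [[0,-0.06,-0.02],[0,0,0],0.0],
    [[-0.02,-0.01,-0.055],[0,0,0],0.0],
    [[-0.02,0,-0.055],[0,0,0],0.0],
    [[-0.02,0,-0.055],[0,0,0],0.0],
    [[-0.02,0,-0.055],[0,0,0],0.0],
    [[-0.02,0,-0.055],[0,0,0],0.0],
  ],
)

```text
time_s: 14.32
position: [0.4909, -0.2209, 0.3187]
tool_rot: [[1.0, -0.0, 0.03], [-0.03, 0.0, 1.0], [-0.0, -1.0, 0.0]]
ft_force: [0.5, -0.1, -0.4]
grip_width: -0.0
```

Call:
carry_out(
  plan=[
    [[-0.02,0,-0.055],[0,0,0],0.0],
    [[-0.02,0,-0.055],[0,0,0],0.0],
    [[0,0,0],[0,0,0],0.0],
  ],
)

```text
time_s: 14.7
position: [0.4471, -0.3312, 0.3179]
tool_rot: [[0.999, -0.001, 0.035], [-0.035, 0.001, 0.999], [-0.001, -1.0, 0.001]]
ft_force: [0.6, -0.8, -0.1]
grip_width: -0.0003
```

```bash
python3 -c "
from h import *
s,p=shot('top','t11');crop(p,'tc11',225,235,75,5);print(s['position'],s['time_s'])
s,p=shot('scene','s11');crop(p,'sc11',335,195,75,5)"
```

```text
[ 0.44706722 -0.33124672  0.31786759] 14.7
```

View pics/tc11.png

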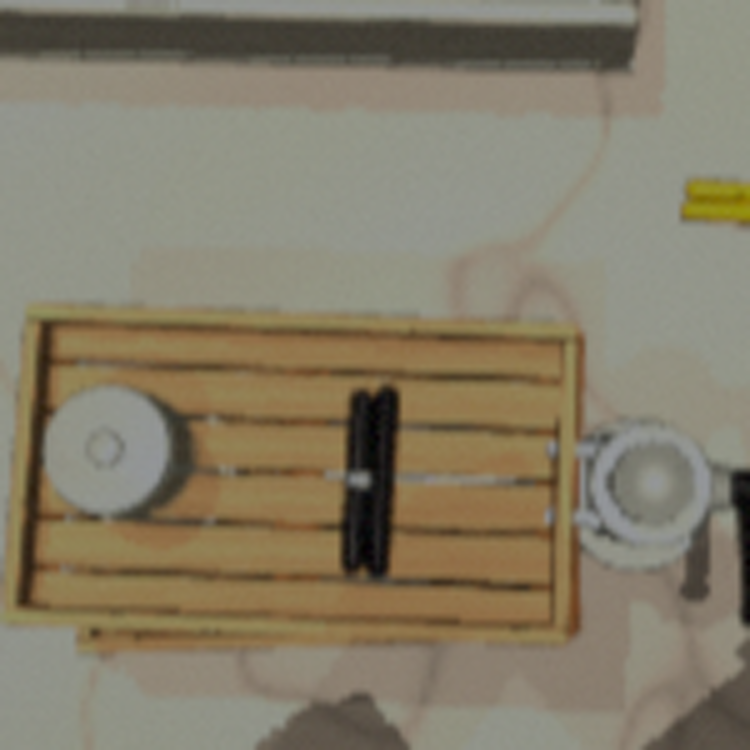

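View pics/sc11.png

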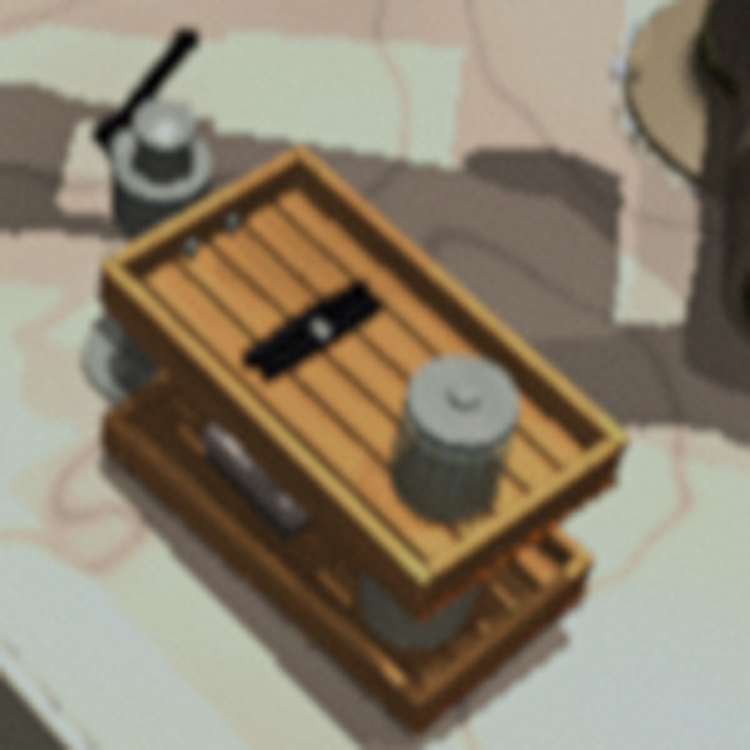

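```bash
cat > edge.py <<'E'
from h import *
def edge(img,x0,x1,y_a,y_b,half=5,sign=None):
    """subpixel strongest vertical gradient near line y_a..y_b between cols x0..x1 -> fitted line endpoints (robust)"""
    hsv=img.astype(float); g=hsv[:,:,0]-hsv[:,:,2]  # red minus blue: bamboo high
    g=cv2.GaussianBlur(g,(0,0),1.0); pts=[]
    for c in range(x0,x1+1):
        yc=y_a+(y_b-y_a)*(c-x0)/(x1-x0); r=np.arange(int(yc)-half,int(yc)+half+1)
        d=np.abs(g[r+1,c]-g[r-1,c])
        i=np.argmax(d)
        if 0<i<len(d)-1:
            o=(d[i-1]-d[i+1])/(2*(d[i-1]-2*d[i]+d[i+1])+1e-9); pts.append((c,r[i]+np.clip(o,-.5,.5)))
    pts=np.array(pts);k=np.polyfit(pts[:,0],pts[:,1],1)
    for _ in range(6):
        e=np.abs(np.polyval(k,pts[:,0])-pts[:,1]);m=e<max(.5,2*np.median(e));k=np.polyfit(pts[m,0],pts[m,1],1)
    print("n",m.sum(),"rms",np.sqrt(np.mean(e[m]**2)).round(2),np.round(np.polyval(k,[x0,x1]),2))
    return (x0,np.polyval(k,x0)),(x1,np.polyval(k,x1))
def yaw(p,ends,z):
    A,B=[atz(p,u,z) for u in ends]; d=A-B; d=d if d[1]>0 else -d
    return np.degrees(np.arctan2(-d[0],d[1])),A,B
E
python3 - <<'E'
from edge import *
p=env.get_image("top")
old=cv2.resize(cv2.imread("pics/t0.png")[:,:,::-1],(512,384),interpolation=cv2.INTER_AREA)
print("lower -x",yaw(p,edge(old,172,260,130+640/4-.3,130+626/4),.046))
print("lower +x",yaw(p,edge(old,168,215,130+418/4,130+410/4,4),.046))
# current: crop origin (150,160) scale5
print("tier +x",yaw(p,edge(p["image"],158,262,160+303/5,160+330/5),.188))
print("tier -x",yaw(p,edge(p["image"],200,260,160+626/5,160+636/5,4),.188))
E
```

```text
n 63 rms 0.21 [290.28 287.25]
lower -x (np.float64(3.2987955836371032), array([0.40978167, 0.17807103, 0.046     ]), array([ 0.42310376, -0.05306052,  0.046     ]))
n 47 rms 0.14 [233.2  231.74]
lower +x (np.float64(3.1800251489734763), array([0.55908308, 0.19829154, 0.046     ]), array([0.56610343, 0.071933  , 0.046     ]))
n 105 rms 0.16 [220.12 224.1 ]
tier +x (np.float64(-0.7927829527911151), array([0.57875491, 0.19299523, 0.188     ]), array([ 0.57533257, -0.05432737,  0.188     ]))
n 41 rms 0.14 [287.78 288.18]
tier -x (np.float64(0.9910680007999718), array([0.4245507, 0.0852497, 0.188    ]), array([ 0.42694778, -0.05331656,  0.188     ]))
```

Call:
carry_out(
  plan=[
    [[0.0205,0,0.051],[0,0,0],0.0],
    [[0.0205,0,0.051],[0,0,0],0.0],
    [[0.0205,0,0.051],[0,0,0],0.0],
    [[0.0205,0,0.051],[0,0,0],0.0],
    [[0.0205,0,0.051],[0,0,0],0.0],
    [[0.0205,0,0.051],[0,0,0],0.0],
    [[0.0205,0,0.051],[0,0,0],0.0],
    [[0.0205,0,0.051],[0,-4.3,0],0.0],
  ],
)

```text
time_s: 15.85
position: [0.6248, 0.0785, 0.319]
tool_rot: [[0.999, 0.0, -0.049], [0.049, 0.0, 0.999], [0.0, -1.0, 0.0]]
ft_force: [0.7, 0.1, 0.9]
grip_width: 0.0001
```

Call:
carry_out(
  plan=[
    [[0,0,0],[0,0,0],0.0],
    [[0,0,0],[0,0,0],0.0],
  ],
)

```text
time_s: 16.1
position: [0.6244, 0.0758, 0.3187]
tool_rot: [[0.999, -0.0, -0.047], [0.047, -0.0, 0.999], [-0.0, -1.0, -0.0]]
ft_force: [-0.1, -0.5, 0.3]
grip_width: 0.0005
```

```bash
python3 look.py w12 2.3
```

```text
16.1 tier xyz mm [129.5 169.4 172.7] F tier [-0.15 -0.5   0.34] W [0.6244 0.0758 0.3187] tau [-0.03  0.04  0.  ] xdir 2.6673864359417627
```

View pics/w12.png

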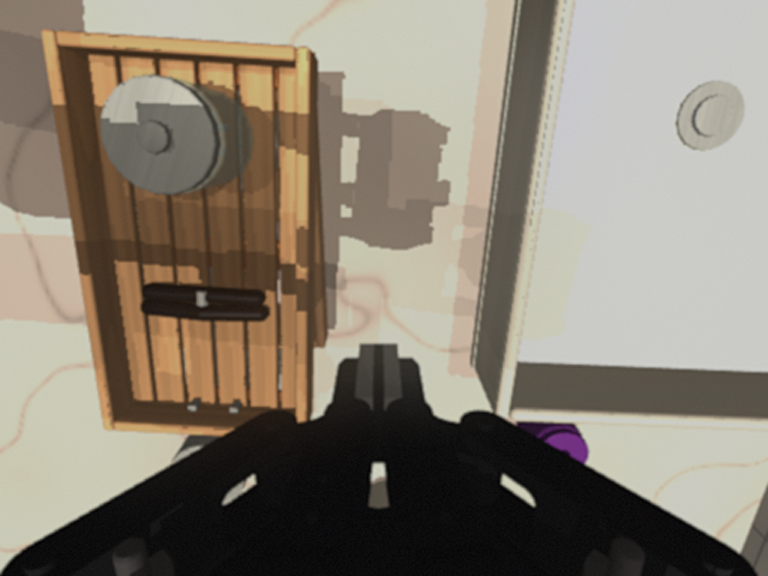

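```bash
python3 - <<'E'
from h import *
s=env.observe();p=env.get_image("wrist");crop(p,"wc12",115,150,150,2.6)
for u in [(42,32),(313,49),(105,427)]: print(atz(p,np.array(u)/1.5,.188,s))
A,B,C=[atz(p,np.array(u)/1.5,.188,s) for u in [(42,32),(313,49),(105,427)]]
print(np.degrees(np.arctan2((B-A)[1],(B-A)[0])),np.degrees(np.arctan2(-(A-C)[0],(A-C)[1])),np.linalg.norm(A-B),np.linalg.norm(A-C))
M=(A+B)/2-[.5018,-.0986,0];print("end from post",np.degrees(np.arctan2(-M[0],M[1])),np.hypot(*M[:2]))
E
```

```text
[0.43101554 0.20224456 0.188     ]
[0.58130307 0.20063941 0.188     ]
[ 0.4282793  -0.05643899  0.188     ]
-0.6119226299885033 -0.6060265331760382 0.15029610666935847 0.25869801206882287
end from post -0.8323906654214472 0.30007365083792104
```

Call:
carry_out(
  plan=[
    [[-0.02,0.05,0.003],[0,0,0],0.0],
    [[0,0.05,0],[0,0,0],0.0],
    [[0,0.05,0],[0,0,0],0.0],
    [[-0.006,0,0],[0,0,0],0.0],
    [[-0.004,0,0],[0,0,0],0.0],
    [[0,0,0],[0,0,0],0.0],
  ],
)

```text
time_s: 16.95
position: [0.5954, 0.0763, 0.1712]
tool_rot: [[0.999, 0.004, -0.045], [0.045, -0.0, 0.999], [0.004, -1.0, -0.001]]
ft_force: [0.4, 0.3, 0.5]
grip_width: 0.0002
```

```bash
python3 look.py w13 2.3
```

```text
16.95 tier xyz mm [100.5 171.   25.2] F tier [0.41 0.26 0.55] W [0.5954 0.0763 0.1712] tau [ 0.05 -0.02  0.02] xdir 2.5795849368053143
```

Call:
carry_out(
  plan=[
    [[-0.004,0,0],[0,0,0],0.0],
    [[-0.003,0,0],[0,0,0],0.0],
    [[-0.002,0,0],[0,0,0],0.0],
    [[-0.002,0,0],[0,0,0],0.0],
    [[-0.002,0,0],[0,0,0],0.0],
    [[-0.002,0,0],[0,0,0],0.0],
    [[-0.001,0,0],[0,0,0],0.0],
    [[0,0,0],[0,0,0],0.0],
  ],
)

```text
time_s: 18.0
position: [0.5796, 0.0765, 0.1693]
tool_rot: [[0.999, 0.003, -0.046], [0.046, 0.001, 0.999], [0.003, -1.0, 0.001]]
ft_force: [4.3, 4.2, -0.0]
grip_width: 0.0002
```

```bash
python3 look.py w14 2.3
```

```text
18.0 tier xyz mm [ 84.7 171.8  23.3] F tier [ 4.44  3.99 -0.05] W [0.5796 0.0765 0.1693] tau [ 0.44 -0.65 -0.03] xdir 2.6167960141973245
```

Call:
carry_out(
  plan=[
    [[0.01,-0.03,0],[0,0,0],0.0],
    [[0.02,-0.06,0],[0,0,0],0.0],
    [[0,-0.06,0],[0,0,0],0.0],
    [[0,0,0],[0,0,0],0.0],
    [[0,0,0],[0,0,0],0.0],
  ],
)

```text
time_s: 18.68
position: [0.6081, 0.0772, 0.3172]
tool_rot: [[0.999, -0.001, -0.045], [0.045, 0.0, 0.999], [-0.001, -1.0, 0.0]]
ft_force: [-0.9, -1.5, -0.5]
grip_width: -0.0001
```

```bash
python3 look.py w15 2.3
```

```text
18.68 tier xyz mm [113.2 171.4 171.2] F tier [-0.96 -1.5  -0.5 ] W [0.6081 0.0772 0.3172] tau [-0.02 -0.04  0.05] xdir 2.6002190354481822
```

View pics/w15.png

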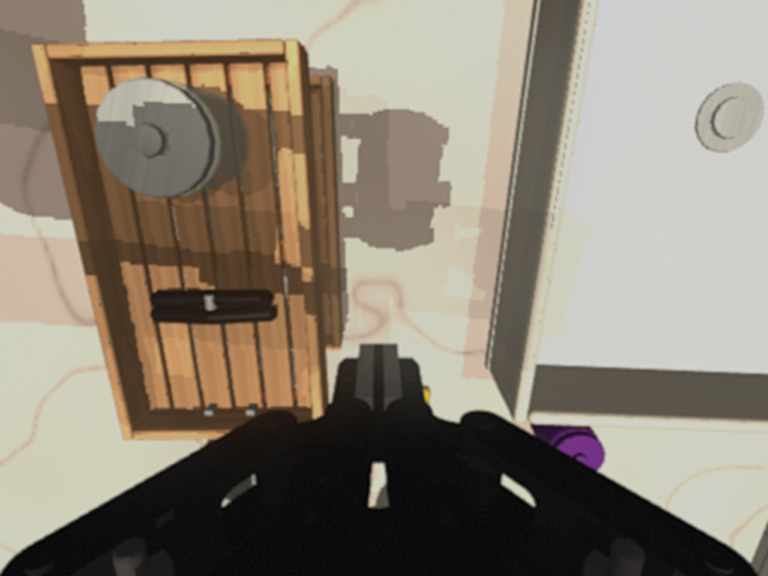

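```bash
cat > tm.py <<'E'
import sys
from h import *
U=eval(sys.argv[1])
s=env.observe();p=env.get_image("wrist")
A,B,C=[atz(p,np.array(u)/1.5,.188,s) for u in U]
print(A,B,C);print(np.degrees(np.arctan2((B-A)[1],(B-A)[0])),np.degrees(np.arctan2(-(A-C)[0],(A-C)[1])),np.linalg.norm(A-B),np.linalg.norm(A-C))
M=(A+B)/2-[.5018,-.0986,0];print("end from post",np.degrees(np.arctan2(-M[0],M[1])),np.hypot(*M[:2]))
# lower outer +x corner
print("lower corner expected px", proj(p,np.array([.5018,-.0986,.046])+.075*np.array([np.cos(np.radians(3.2)),np.sin(np.radians(3.2)),0])+.3*np.array([-np.sin(np.radians(3.2)),np.cos(np.radians(3.2)),0]),s)*1.5)
E
python3 tm.py "[(35,45),(304,42),(126,438)]"
```

```text
[0.41035691 0.19745134 0.188     ] [0.5598454  0.20568501 0.188     ] [ 0.4268866  -0.06173472  0.188     ]
3.152608539379668 3.649118197998058 0.1497150673333597 0.2597126161769037
end from post 3.184175182665256 0.3006323062737778
lower corner expected px [330.91862303  77.84103366]
```

Tier yaw is about 3.2°, against 3.2° for the lower tier, and the tier end's bearing from the post is 3.18°, so it is square. The jar and clip are in place. Now I go to the lever's -x side to tighten.

Call:
carry_out(
  plan=[
    [[-0.035,0,-0.0367],[0,0,0],0.0],
    [[-0.035,0,-0.0367],[0,0,0],0.0],
    [[-0.035,0,-0.0367],[0,0,0],0.0],
    [[-0.035,0,-0.0367],[0,0,0],0.0],
    [[-0.035,0,-0.0367],[0,0,0],0.0],
    [[-0.035,0,-0.0367],[0,-0.6,0],0.0],
    [[0,0,0],[0,0,0],0.0],
    [[0,0,0],[0,0,0],0.0],
  ],
)

```text
time_s: 19.77
position: [0.4087, -0.152, 0.3174]
tool_rot: [[0.998, -0.001, -0.055], [0.055, 0.001, 0.998], [-0.001, -1.0, 0.001]]
ft_force: [0.0, -0.1, -0.3]
grip_width: 0.0002
```

```bash
python3 look.py w16 3.2; python3 -c "
from h import *
p=env.get_image('wrist');s=env.observe();a=np.radians(3.2);x=np.array([np.cos(a),np.sin(a),0]);y=np.array([-np.sin(a),np.cos(a),0])
print(proj(p,np.array([.5018,-.0986,.17])-.048*y+.073*(-np.sin(.94)*x+np.cos(.94)*np.array([0,0,1])),s)*1.5)"
```

```text
19.77 tier xyz mm [-95.9 -48.1 171.4] F tier [ 0.02 -0.15 -0.3 ] W [ 0.4087 -0.152   0.3174] tau [-0.   -0.05 -0.06] xdir 3.1763644869917873
[441.07267719 280.29932202]
```

View pics/w16.png

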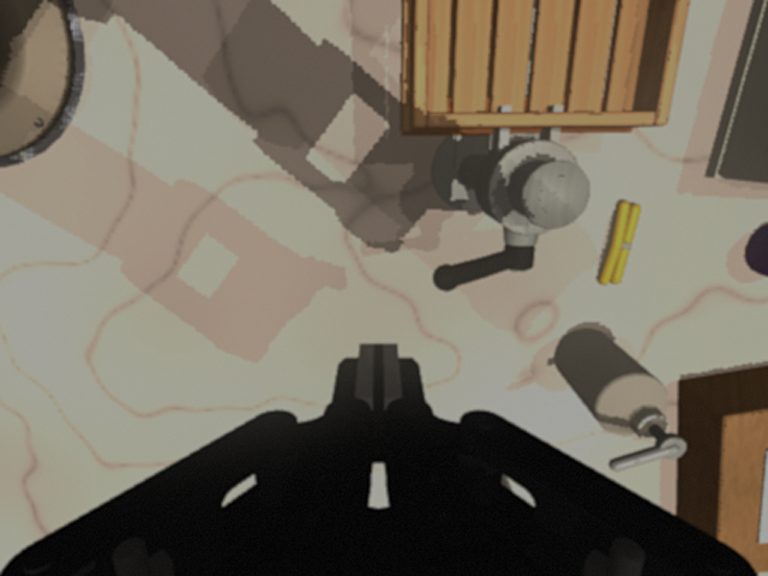

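Call:
carry_out(
  plan=[
    [[0,0.042,0],[0,0,0],0.0],
    [[0,0.042,0],[0,0,0],0.0],
    [[0,0.038,0],[0,0,0],0.0],
    [[0.005,0,0],[0,0,0],0.0],
    [[0.006,0,0],[0,0,0],0.0],
    [[0.006,-0.001,0],[0,0,0],0.0],
    [[0.006,-0.004,0],[0,0,0],0.0],
    [[0.005,-0.005,0],[0,0,0],0.0],
  ],
)

```text
time_s: 20.88
position: [0.4354, -0.1511, 0.2071]
tool_rot: [[0.998, -0.004, -0.056], [0.056, -0.002, 0.998], [-0.004, -1.0, -0.002]]
ft_force: [-13.6, -2.6, 9.3]
grip_width: 0.0001
```

```bash
python3 look.py w17 3.2
```

```text
20.88 tier xyz mm [-69.3 -48.7  61.1] F tier [-13.72  -1.81   9.27] W [ 0.4354 -0.1511  0.2071] tau [-0.37  2.09  0.04] xdir 3.2061071956858362
```

View pics/w17.png

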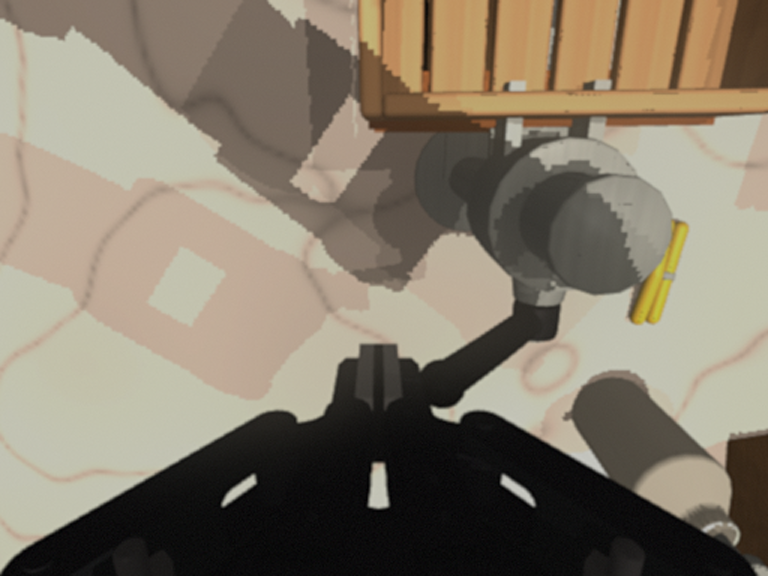

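```bash
python3 lev.py "(443,387)" 3.2
```

```text
(np.float64(-0.0479223402754678), np.float64(0.05309276631191978), np.float64(0.7342581110697574), np.float64(0.07152197237303966))
```

Call:
carry_out(
  plan=[
    [[0,-0.005,0],[0,0,0],0.0],
    [[0.004,-0.003,0],[0,0,0],0.0],
    [[0.004,-0.003,0],[0,0,0],0.0],
    [[0.005,-0.003,0],[0,0,0],0.0],
  ],
)

```text
time_s: 21.48
position: [0.4492, -0.15, 0.2213]
tool_rot: [[0.998, -0.001, -0.056], [0.056, -0.001, 0.998], [-0.001, -1.0, -0.001]]
ft_force: [-10.7, 0.2, 10.2]
grip_width: 0.0002
```

```bash
python3 look.py w18 3.2
```

```text
21.48 tier xyz mm [-55.4 -48.3  75.3] F tier [-10.7    0.77  10.16] W [ 0.4492 -0.15    0.2213] tau [ 0.16  1.58 -0.03] xdir 3.2035190798687245
```

View pics/w18.png

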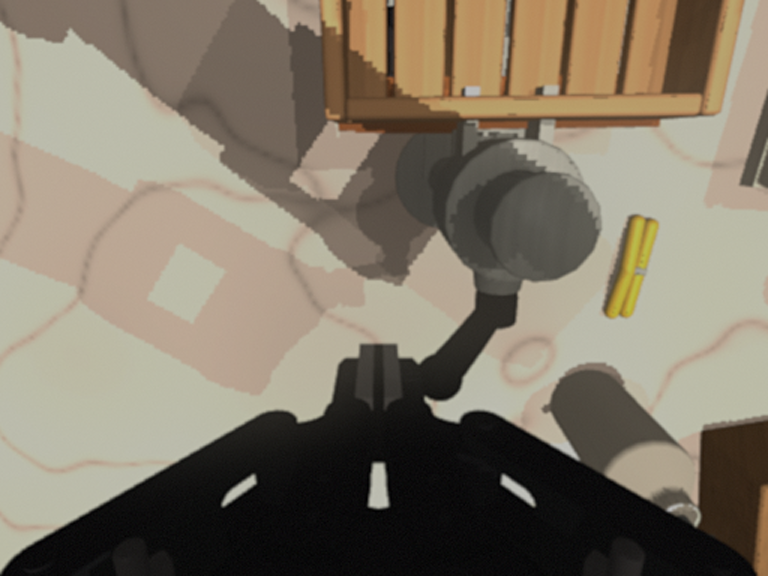

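```bash
python3 lev.py "(442,379)" 3.2
```

```text
(np.float64(-0.03363102073899382), np.float64(0.061346834103559844), np.float64(0.5014688046797059), np.float64(0.06996055753405861))
```

The lever is at 0.50, past the 0.6 stop it would have met off a groove, so the screw is entering the groove. I continue.

Call:
carry_out(
  plan=[
    [[0.004,-0.005,0],[0,0,0],0.0],
    [[0.007,-0.003,0],[0,0,0],0.0],
    [[0.007,-0.0025,0],[0,0,0],0.0],
    [[0.007,-0.002,0],[0,0,0],0.0],
    [[0.007,-0.001,0],[0,0,0],0.0],
  ],
)

```text
time_s: 22.2
position: [0.4826, -0.1481, 0.2346]
tool_rot: [[0.998, 0.002, -0.056], [0.056, -0.001, 0.998], [0.002, -1.0, -0.001]]
ft_force: [-3.5, 0.5, 6.0]
grip_width: -0.0001
```

```bash
python3 look.py w19 3.2
```

```text
22.2 tier xyz mm [-22.  -48.4  88.6] F tier [-3.5   0.74  5.97] W [ 0.4826 -0.1481  0.2346] tau [0.17 0.6  0.01] xdir 3.2130091252910717
```

View pics/w19.png

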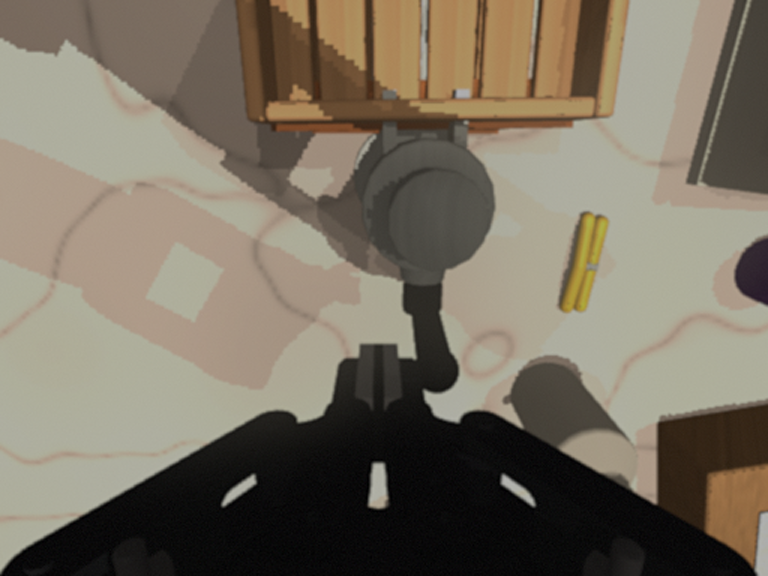

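Call:
carry_out(
  plan=[
    [[0.005,0.004,0],[0,0,0],0.0],
    [[0.005,0.005,0],[0,0,0],0.0],
    [[0.005,0.006,0],[0,0,0],0.0],
    [[0.003,0.006,0],[0,0,0],0.0],
    [[0.001,0.003,0],[0,0,0],0.0],
    [[0,0,0],[0,0,0],0.0],
  ],
)

```text
time_s: 23.0
position: [0.5006, -0.1471, 0.2091]
tool_rot: [[0.998, -0.0, -0.056], [0.056, 0.0, 0.998], [-0.0, -1.0, 0.0]]
ft_force: [-1.9, -0.0, -0.5]
grip_width: 0.0004
```

```bash
python3 look.py w20 3.2
```

```text
23.0 tier xyz mm [ -3.9 -48.4  63.1] F tier [-1.88  0.08 -0.51] W [ 0.5006 -0.1471  0.2091] tau [-0.06  0.3  -0.06] xdir 3.1963189874911335
```

View pics/w20.png

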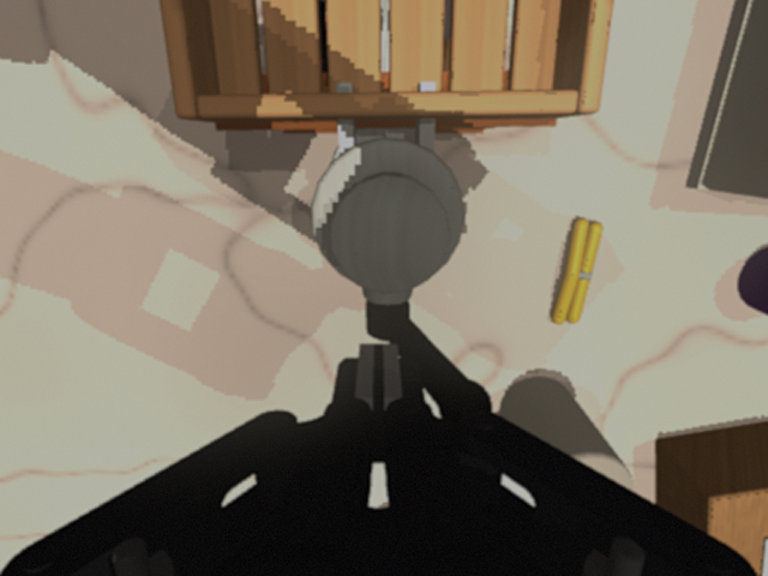

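```bash
python3 lev.py "(473,398)" 3.2
```

```text
(np.float64(0.025438672898331408), np.float64(0.060246311108030054), np.float64(-0.3995343923894729), np.float64(0.06539682011347223))
```

Call:
carry_out(
  plan=[
    [[0.002,0,0],[0,0,0],0.0],
    [[0.002,0,0],[0,0,0],0.0],
  ],
)

```text
time_s: 23.35
position: [0.5042, -0.1468, 0.2091]
tool_rot: [[0.998, -0.002, -0.056], [0.056, 0.001, 0.998], [-0.001, -1.0, 0.001]]
ft_force: [-5.5, -0.3, -0.5]
grip_width: -0.0001
```

```bash
cat > f.py <<'E'
import sys,numpy as np
from rig import env
s=env.observe();a=np.radians(3.2);x=np.array([np.cos(a),np.sin(a),0]);P=np.array(s["position"])-[.5018,-.0986,.17];F=np.array(s["ft_force"])
px=P@x;h=P[2];Fx=F@x
cx=px+.0075
print(round(s["time_s"],2),"x",round(px*1e3,1),"h",round(h*1e3,1),"Fx,Fz",np.round([Fx,F[2]],2),"torque tighten",round(-(Fx*h)+F[2]*cx,3),"tau",np.round(s["wrist_torque"],2))
# torque: force on lever=-F at (cx,h): tightening(+)= -Fx*h - (-Fz)*cx
E
python3 f.py
```

```text
23.35 x -0.3 h 39.1 Fx,Fz [-5.47 -0.46] torque tighten 0.21 tau [-0.    0.81  0.06]
```

Call:
carry_out(
  plan=[
    [[0.002,0,0],[0,0,0],0.0],
    [[0.001,0,0],[0,0,0],0.0],
  ],
)

```text
time_s: 23.6
position: [0.5076, -0.1467, 0.2093]
tool_rot: [[0.998, -0.0, -0.056], [0.056, 0.0, 0.998], [-0.0, -1.0, 0.0]]
ft_force: [-4.1, 0.3, -1.0]
grip_width: 0.0003
```

```bash
python3 f.py
```

```text
23.6 x 3.1 h 39.3 Fx,Fz [-4.09 -1.01] torque tighten 0.15 tau [-0.02  0.82 -0.01]
```

Call:
carry_out(
  plan=[
    [[0.002,0,0],[0,0,0],0.0],
    [[0.001,0,0],[0,0,0],0.0],
  ],
)

```text
time_s: 23.85
position: [0.5105, -0.1466, 0.2094]
tool_rot: [[0.998, -0.0, -0.056], [0.056, 0.0, 0.998], [-0.0, -1.0, 0.0]]
ft_force: [-5.5, 0.1, -1.1]
grip_width: 0.0
```

```bash
python3 f.py
```

```text
23.85 x 6.0 h 39.4 Fx,Fz [-5.45 -1.09] torque tighten 0.2 tau [-0.05  0.89  0.04]
```

Call:
carry_out(
  plan=[
    [[0.002,0,0],[0,0,0],0.0],
    [[0.001,0,0],[0,0,0],0.0],
  ],
)

```text
time_s: 24.1
position: [0.5134, -0.1464, 0.2094]
tool_rot: [[0.998, -0.001, -0.056], [0.056, 0.0, 0.998], [-0.001, -1.0, 0.0]]
ft_force: [-6.2, -0.5, -0.9]
grip_width: -0.0003
```

```bash
python3 f.py; python3 look.py w21 3.2
```

```text
24.1 x 8.9 h 39.4 Fx,Fz [-6.17 -0.93] torque tighten 0.228 tau [-0.05  1.03  0.03]
24.1 tier xyz mm [  8.9 -48.4  63.4] F tier [-6.17 -0.11 -0.93] W [ 0.5134 -0.1464  0.2094] tau [-0.05  1.03  0.03] xdir 3.199052964606167
```

View pics/w21.png

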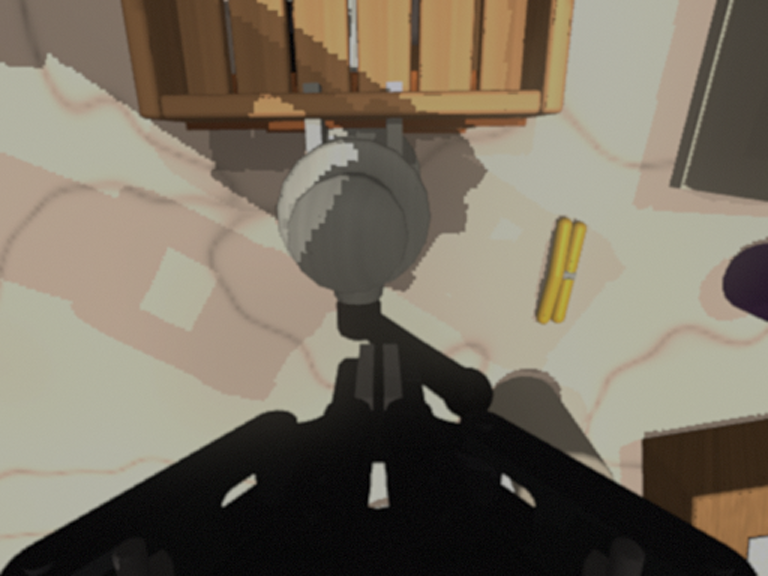

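```bash
python3 lev.py "(470,389)" 3.2
```

```text
(np.float64(0.03844260780102254), np.float64(0.05517258689303578), np.float64(-0.6085549421322431), np.float64(0.06724469078680355))
```

Call:
carry_out(
  plan=[
    [[0.002,0,0],[0,0,0],0.0],
    [[0.001,0,0],[0,0,0],0.0],
  ],
)

```text
time_s: 24.45
position: [0.5163, -0.1462, 0.2094]
tool_rot: [[0.998, -0.001, -0.056], [0.056, 0.0, 0.998], [-0.001, -1.0, 0.0]]
ft_force: [-6.5, -0.8, -0.8]
grip_width: -0.0001
```

```bash
python3 f.py
```

```text
24.45 x 11.8 h 39.4 Fx,Fz [-6.5  -0.78] torque tighten 0.241 tau [-0.    1.19  0.09]
```

Call:
carry_out(
  plan=[
    [[0.002,0,0],[0,0,0],0.0],
    [[0.001,0,0],[0,0,0],0.0],
  ],
)

```text
time_s: 24.7
position: [0.5192, -0.1461, 0.2094]
tool_rot: [[0.998, -0.001, -0.056], [0.056, 0.0, 0.998], [-0.001, -1.0, 0.0]]
ft_force: [-7.6, -0.1, 0.3]
grip_width: -0.0005
```

```bash
python3 f.py
```

```text
24.7 x 14.7 h 39.4 Fx,Fz [-7.61  0.31] torque tighten 0.307 tau [-0.01  1.18 -0.02]
```

Call:
carry_out(
  plan=[
    [[0.002,0,0],[0,0,0],0.0],
    [[0.001,0,0],[0,0,0],0.0],
  ],
)

```text
time_s: 24.95
position: [0.5221, -0.1459, 0.2094]
tool_rot: [[0.998, -0.002, -0.056], [0.056, 0.0, 0.998], [-0.002, -1.0, 0.0]]
ft_force: [-6.1, -0.3, 0.1]
grip_width: 0.0001
```

```bash
python3 f.py
```

```text
24.95 x 17.6 h 39.4 Fx,Fz [-6.09  0.07] torque tighten 0.241 tau [-0.03  1.34  0.05]
```

Call:
carry_out(
  plan=[
    [[0.002,0,0],[0,0,0],0.0],
    [[0,0,0],[0,0,0],0.0],
  ],
)

```text
time_s: 25.2
position: [0.5242, -0.1458, 0.2095]
tool_rot: [[0.998, -0.001, -0.056], [0.056, 0.0, 0.998], [-0.001, -1.0, 0.0]]
ft_force: [-6.8, -0.5, 0.3]
grip_width: 0.0004
```

```bash
python3 f.py; python3 look.py w22 3.2
```

```text
25.2 x 19.7 h 39.5 Fx,Fz [-6.79  0.3 ] torque tighten 0.276 tau [-0.07  1.15  0.01]
25.2 tier xyz mm [ 19.7 -48.4  63.5] F tier [-6.79 -0.11  0.3 ] W [ 0.5242 -0.1458  0.2095] tau [-0.07  1.15  0.01] xdir 3.1981798490135493
```

View pics/w22.png

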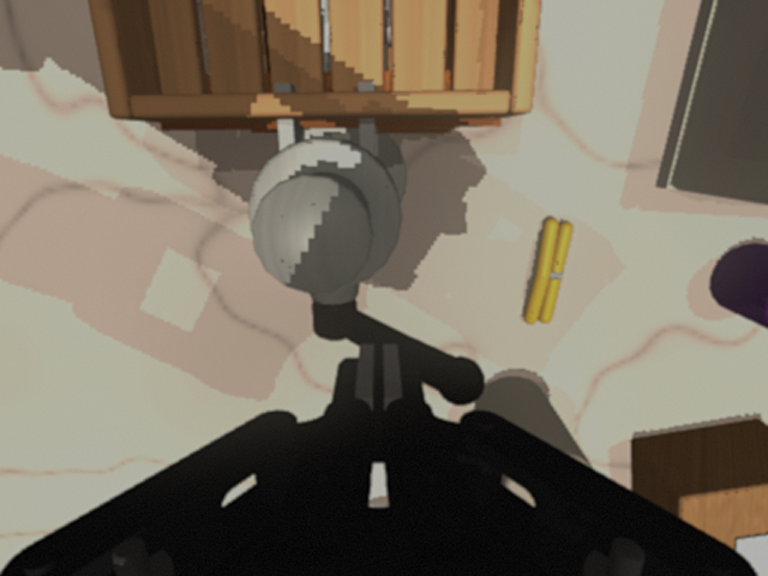

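```bash
python3 lev.py "(463,381)" 3.2
```

```text
(np.float64(0.04781990341501391), np.float64(0.05018602505256847), np.float64(-0.7612602145624084), np.float64(0.06932085020539124))
```

Call:
carry_out(
  plan=[
    [[0.002,0,0],[0,0,0],0.0],
    [[0.002,0,0],[0,0,0],0.0],
  ],
)

```text
time_s: 25.55
position: [0.5279, -0.1456, 0.2095]
tool_rot: [[0.998, -0.002, -0.056], [0.056, 0.0, 0.998], [-0.002, -1.0, 0.0]]
ft_force: [-8.3, -0.1, 1.5]
grip_width: 0.0004
```

```bash
python3 f.py
```

```text
25.55 x 23.4 h 39.5 Fx,Fz [-8.29  1.46] torque tighten 0.373 tau [-0.02  1.54  0.01]
```

Call:
carry_out(
  plan=[
    [[0.002,0,0],[0,0,0],0.0],
    [[0.001,0,0],[0,0,0],0.0],
  ],
)

```text
time_s: 25.8
position: [0.531, -0.1454, 0.2096]
tool_rot: [[0.998, -0.001, -0.056], [0.056, -0.0, 0.998], [-0.001, -1.0, 0.0]]
ft_force: [-8.4, 0.5, 2.9]
grip_width: 0.0002
```

```bash
python3 f.py
```

```text
25.8 x 26.6 h 39.6 Fx,Fz [-8.37  2.87] torque tighten 0.429 tau [-0.    1.34  0.04]
```

Call:
carry_out(
  plan=[
    [[0.001,0,0],[0,0,0],0.0],
  ],
)

```text
time_s: 25.92
position: [0.5319, -0.1454, 0.2096]
tool_rot: [[0.998, -0.002, -0.056], [0.056, -0.0, 0.998], [-0.002, -1.0, 0.0]]
ft_force: [-9.1, -0.5, 2.4]
grip_width: -0.0003
```

```bash
python3 f.py; python3 look.py w23 3.2
```

```text
25.93 x 27.5 h 39.6 Fx,Fz [-9.07  2.36] torque tighten 0.442 tau [-0.07  1.55  0.01]
25.93 tier xyz mm [ 27.5 -48.4  63.6] F tier [-9.07  0.04  2.36] W [ 0.5319 -0.1454  0.2096] tau [-0.07  1.55  0.01] xdir 3.1931813035047956
```

View pics/w23.png

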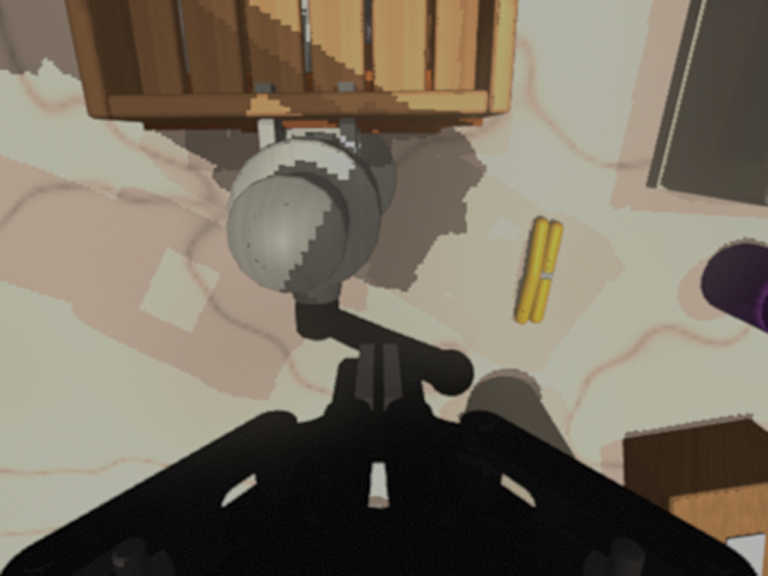

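Torque is about 0.44 N m, within the firm band. I back off and check.

Call:
carry_out(
  plan=[
    [[-0.006,0,0],[0,0,0],0.0],
    [[-0.015,-0.02,0],[0,0,0],0.0],
    [[-0.01,-0.05,0],[0,0,0],0.0],
    [[0,-0.05,-0.02],[0,0,0],0.0],
    [[-0.02,0,-0.05],[0,0,0],0.0],
    [[-0.02,0,-0.05],[0,0,0],0.0],
    [[0,0,-0.05],[0,0,0],0.0],
    [[0,0,0],[0,0,0],0.0],
  ],
)

```text
time_s: 26.98
position: [0.4711, -0.3222, 0.3287]
tool_rot: [[0.999, 0.001, -0.052], [0.052, -0.001, 0.999], [0.001, -1.0, -0.001]]
ft_force: [0.1, 0.4, -0.1]
grip_width: -0.0
```

```bash
python3 - <<'E'
from edge import *
s,p=shot('top','t24');crop(p,'tc24',235,235,85,4.5);print(s['position'],s['time_s'])
print("tier +x",yaw(p,edge(p["image"],158,262,160+310/5,160+320/5),.188))
s,p=shot('scene','s24');crop(p,'sc24',335,195,75,5)
E
```

```text
[ 0.47107709 -0.32224028  0.32870603] 26.975
n 48 rms 0.19 [229.41 225.55]
tier +x (np.float64(3.522599413041688), array([0.5567301 , 0.19146959, 0.188     ]), array([ 0.5718662 , -0.05441174,  0.188     ]))
```

View pics/tc24.png

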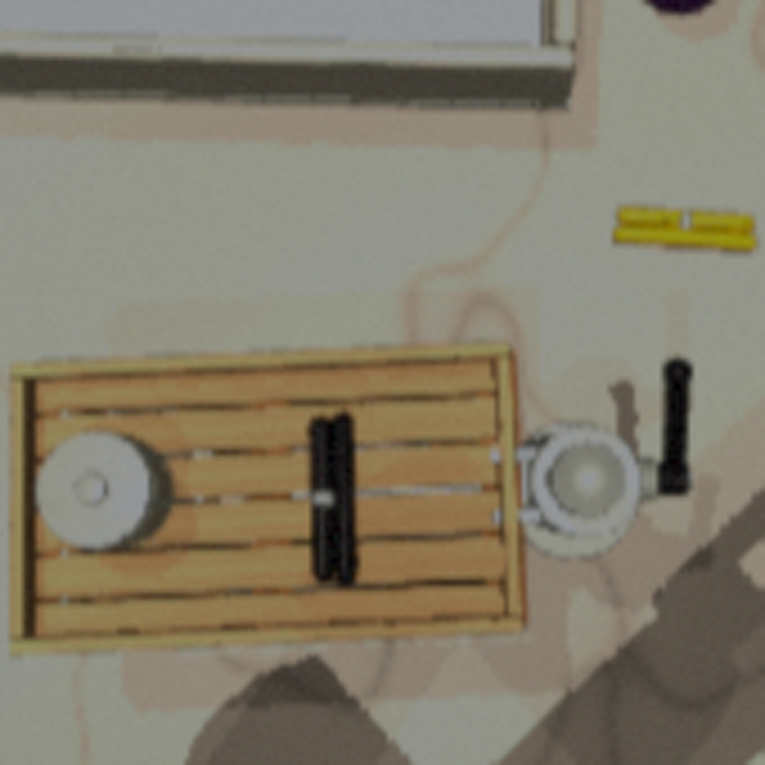

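View pics/sc24.png

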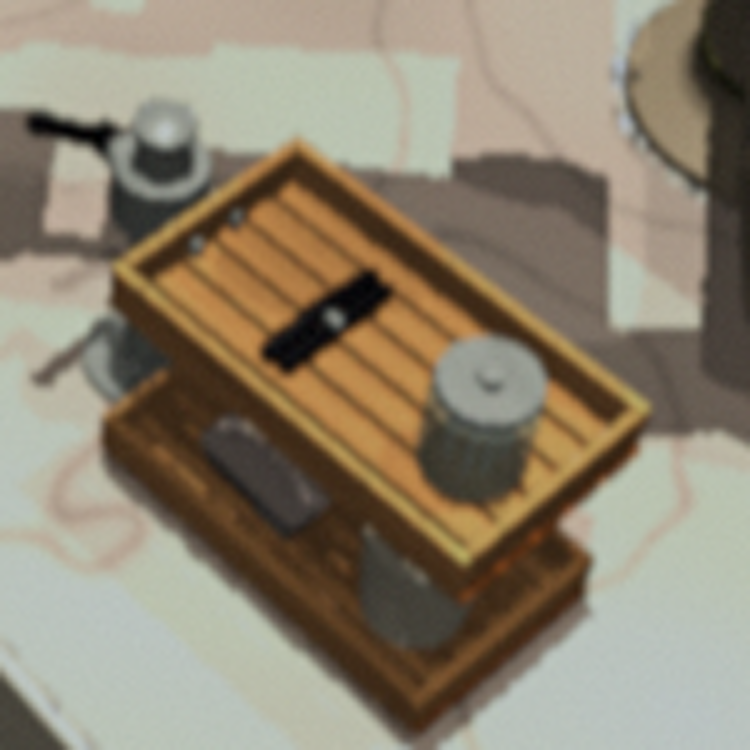

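```bash
python3 - <<'E'
from h import *
p=env.get_image("top");q=env.get_image("scene")
X,e=tri([ray(p,np.array([677,369])/4.5+150),ray(q,np.array([38,123])/5+[260,120])]);a=np.radians(3.2)
x=np.array([np.cos(a),np.sin(a),0]);d=X-[.5018,-.0986,.17];print(X,e,"lever angle",-np.arctan2(d@x,d[2]),-np.arcsin(min(1,d@x/.073)))
print(env.close_job())
E
```

```text
[ 0.55655684 -0.14339359  0.21670892] [np.float64(0.0002880165103704548), np.float64(0.00028801651037049667)] lever angle -0.8405817474086257 -0.7961543063694198
the job is handed in; nothing more can be done
None
```

The upper tier now stands square over the lower one, its lever screw is tightened again, and the job is handed in at about 27 s.

- **Loosening:** I pushed the lever over to about +0.94 rad, clear of the groove, before moving the tier.
- **Swinging:** I pushed the tier round by its outer side wall. It first stopped about 4° short, so I measured it and nudged it the rest of the way. Before tightening it read 3.2–3.6° against 3.2° for the lower tier. After tightening, the top camera gave 3.5°, within the play.
- **Tightening:** The lever passed 0.6 rad freely, so the screw went into the groove. I stopped at about 0.44 N m by the wrist force (firm is 0.35 to 0.5). That figure relies on an estimated contact point on the lever and carries roughly 0.7 N of force noise. The last two-camera check put the lever at about -0.80 to -0.84 rad.
- **Last pictures:** The jar is upright and the clip is in place on the upper tier. The other things in view look unmoved, and the robot is clear of everything.

- **Readings that disagreed:** The scene camera gave heights 5 to 10 mm low. One edge fit on the tier's -x side was about 1.8° off the others and I left it out. With the lever leaning towards the fingers, forces on the tool reached about 14 N sideways and 13 N upward.
- **Not tested:** I did not push on the tier afterwards to confirm that the screw holds it.

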